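# Fetch the spur embedder from behind the jars

### The arm

A 6-joint arm with a two-finger parallel gripper is mounted at the origin on the work surface. World frame = base frame: x ahead of the robot, y to its left, z up, the work surface at z = 0. Lengths are in mm, angles in rad, forces in N, time in s.
With the tool pointing down it reaches from about 350 to 875 mm from the base axis. Payload 4.2 kg.
Tool frame: the origin (TCP) lies on the centre line of the jaws, within the pads' length; the fingertips stand 22 mm ahead of it and the grasp point (between the pads) lies 3 mm ahead of it (arm.nose_length is the distance from the TCP to the fingertips, in mm); z points along the fingers, x is the direction in which the jaws open and shut, and the axes are right-handed (so a half turn about z gives the same grasp; the last joint's range is limited). The gripper opens to 85 mm and grips with 20 to 120 N. Pads are 22 mm wide; open, the fingers measure 114 mm over their backs; the gripper's body (76 mm by 85 mm) begins 54 mm behind the grasp point. The pads swing forward as they close: fully open they stand 13 mm farther back than shut.
Start: joints at [-1.057, 0.385, 0.008, 0, -1.194, -0.259], TCP at [157.549, -604.795, 253.312] pointing down, gripper open.
Joint ranges: [-3.14, 3.14], [-1.21, 2.06], [-1.07, 1.41], [-3.16, 2.05], [-2.99, -0.16], [-3.1, 3.1]. Speed limits (rad/s): [2.79, 2.79, 3.14, 3.14, 3.14, 3.14].

### API

Orientations are given as a unit quaternion [x, y, z, w].
In Python, from bench import telemetry, get_image, workorder, nets, arm gives the robot as it stands.
- The arm moves only by the tool apply_moves, never from a script. Its argument "steps" is a list of rows, each an object with "hand": the opening, from 0 (shut) to 1 (fully open); "xyz": the shift along the tool's x, y, z in cm, a list of three; "delta_rot": the turn, a rotation vector about the tool's x, y, z in rad, a list of three. In form: [{"hand": hand, "xyz": [x, y, z], "delta_rot": [wx, wy, wz]}, ...]. A call has 1 to 12 rows; each row is the pose to reach, as a shift and turn from the pose commanded when the call began, along the tool's axes at that moment; what a row does not reach only later rows make up. A row lasts 1/12 s, in which the tool goes at most 41.7 mm and 7.16 degrees, less where a joint would pass 70% of its speed; a pose out of reach is approached as far as the arm can. A call with a gripper value outside its range is refused whole. The fingers move at their own pace and stop on an object; the grip force is fixed at half the most. Time passes only in rows, so rows that repeat a pose let the fingers close. It gives the time, the measured TCP pose, the force and the opening at its end, in the units of the state.
- telemetry.read_state(): the state, without advancing time (a new reading comes with each control period).
- get_image(name): name is "scene" or "side" or "wrist"; returns a dict with "frame" (420x560x3 uint8, blue, green, red), "fx", "fy", "cx", "cy" (pixels), "origin" and "orientation" of the camera in the world. Camera axes: x right, y down, z forward; pixel columns grow to the right and rows downward; lengths in mm; the calibration is good to about 2 mm. A picture is of the moment at which its call begins. There is no depth.
- workorder.job_done(): hands the job in, once; it reports no verdict.
Trained networks look in a picture, given as the dict that the camera call returned (one of the last four; its "shot" number tells which), for a name from the list of things; names that differ only in an ending like _2 or _b are one class to them, and where a whole thing is asked for, a point or a joint stands for the part that bears it (a point fixed in the world has none). Each returns a list of dicts, best first, with "confidence" (0 to 1); they miss things now and then, are a little off and sometimes report something else, mostly with a low value. They report only what shows in the picture. A call takes as long as a camera call. They do not tell look-alikes from the thing itself.
- nets.recognise(picture, label): "xyz" ([x, y, z] in mm, in world coordinates, good to about 4 mm: the middle of the surface that is visible of it).
- nets.outline_of(picture, label): "pixels" (420x560 bool, what is visible of it).
- nets.pinpoint(picture, label): "xyz" ([x, y, z] in mm, in world coordinates, good to about 4 mm: a listed point, or the origin of a listed thing).
The state is a dict: "clock": time; "joints": joint angles; "joint_vel": joint speeds; "joint_efforts": joint torques, N m; "position": TCP position; "ee_rot": TCP orientation; "contact_force": force on the tool from outside, world axes, zero at the start; "wrist_torque": the same for the moment, N m; "gripper_width": finger opening in mm.
Only numpy, scipy, OpenCV 4.12 (cv2) and the standard library are available. Lean on these libraries where they do the work, as an engineer would, in place of code of your own. Each camera call takes 0.05 s, during which the arm holds its last target.

### The job

The spur embedder lies in the wooden stall behind the peg jar, the square tin and the slim canister: first stand all three in the steel side tray, then fetch the embedder and lay it in the notches of the plywood cradle. After that put the jar, the tin and the canister back in the stall, each where it stood at the start. Keep the containers upright, set everything down rather than drop it, and leave the loose cedar end bar and the aluminium lug where they are.

Things in the scene. Friction and masses are not known exactly. Their poses are not given: they have to be found in the camera images.
- peg_jar: Squat clear glass jar of wooden pegs, round, 60 mm diameter, 80 mm tall, about 0.25 kg, closed flat top. Origin at the centre of its underside, z up. Starts in the front row of the stall.
- tin: Square plain steel tin, 52 x 52 mm, body 91 mm tall with a round cap 38 mm wide and 4 mm high on top (95 mm in all), about 0.2 kg. Origin at the centre of its underside, z up, x and y square to its side faces. Starts in the front row of the stall, nearly square to it.
- canister: Slim round aluminium canister, 42 mm diameter, 112 mm tall with a flat screw cap, about 0.14 kg. Origin at the centre of its underside, z up. Starts in the front row of the stall.
- embedder: Spur embedder (hand tool), lying: square wooden handle 110 mm long, 20 wide, 20 high, then a thin shank and a toothed brass wheel 27 mm across ending 121 mm from the origin; 0.07 kg. Origin at the centre of the handle's underside, x towards the wheel, z up; balance point about x = 17 mm. Lies along the row, 50 mm behind it; no room for fingers beside it until the containers are gone.
- stall: Fixed dark wooden stall: floor 190 (x) by 290 mm (y), 6 mm thick, end rails 14 mm high, back wall 50 mm high along the far (+x) edge, inner face at x = 85 mm; open in front. Origin at the underside of the floor's centre. Containers stand in a row along y at about x = -45, y = -85, 0, 85 mm, order shuffled; the embedder lies along y at about x = 5 mm.
- tray: Fixed shallow steel side tray, 280 mm (x) by 130 mm (y) outside, 25 mm high, walls and floor 5 mm. Empty at the start; on the left or on the right of the stall. Origin at the centre of its underside, x along its length. The three containers fit in a row along x, about 85 mm apart.
- cradle: Fixed plywood cradle: base 130 (x) by 70 mm (y), two notched supports 14 mm thick at x = -40 and 40 mm. Notch floors 20 mm above the origin, 44 mm wide in y; cheeks up to 36 mm. The embedder's handle lies along x in both notches, its middle midway, wheel to either end; fingers fit between the supports (66 mm). Origin: centre of its underside. On the other side of the stall from the tray.
- end_bar: Loose pale cedar end bar, flat strip 230 x 35 x 10 mm lying on the bench between the robot and the stall, to be left alone. Origin at the centre of its underside, y along its length.
- lug: Loose bent aluminium frame lug, 45 x 26 x 26 mm, lying on the bench in front of the stall's left corner, to be left alone. Origin at the centre of its underside.
Not all that is in view belongs to the job. What is shaped like the canister but blue is not meant.

How it is judged (in metres and radians):
On the way, in this order (a step that is already met when the one before it is completed fails the run):
1. jar, tin and canister all stand released in the side tray (x of peg_jar in the frame of tray between -0.125 and 0.125 m and y of peg_jar in the frame of tray between -0.05 and 0.05 m and z of peg_jar in the frame of tray between -0.002 and 0.012 m and angle between each of peg_jar, tin, canister's own z axis and vertical below 0.12 rad and linear speed of each of peg_jar, tin, canister below 0.03 m/s and angular speed of each of peg_jar, tin, canister below 0.3 rad/s and contact force between each of peg_jar, tin, canister and the fingers below 0.1 N and x of tin in the frame of tray between -0.125 and 0.125 m and y of tin in the frame of tray between -0.05 and 0.05 m and z of tin in the frame of tray between -0.002 and 0.012 m and x of canister in the frame of tray between -0.125 and 0.125 m and y of canister in the frame of tray between -0.05 and 0.05 m and z of canister in the frame of tray between -0.002 and 0.012 m), for 0.2 s.
2. the embedder lies released in the cradle's notches (x of embedder in the frame of cradle between -0.015 and 0.015 m and y of embedder in the frame of cradle between -0.014 and 0.014 m and z of embedder in the frame of cradle between 0.016 and 0.026 m and angle between the x axis of embedder and the x axis of cradle, either way round below 0.25 rad and angle between embedder's own z axis and vertical below 0.15 rad and linear speed of embedder below 0.03 m/s and angular speed of embedder below 0.3 rad/s and contact force between embedder and the fingers below 0.1 N), for 0.2 s.
At the end, for the whole second after the job is handed in: The embedder lies level and released in both notches of the cradle (handle middle within 15 mm along and 14 mm across of the cradle's middle, within 0.25 rad of its x axis), and jar, tin and canister stand upright, released and at rest, each within 15 mm of where it stood at the start (all of step 2 and distance of each of peg_jar, tin, canister from where it was at the start of the episode below 0.015 m and angle between each of peg_jar, tin, canister's own z axis and vertical below 0.1 rad and linear speed of each of peg_jar, tin, canister below 0.03 m/s and angular speed of each of peg_jar, tin, canister below 0.3 rad/s and contact force between each of peg_jar, tin, canister and the fingers below 0.1 N); the robot touches nothing.
It fails at once if a container tipped by more than 0.6 rad (angle between any of peg_jar, tin, canister's own z axis and vertical above 0.6 rad).
It fails at once if a container or the embedder dropped (faster than 0.7 m/s with no finger on it) ((linear speed of peg_jar above 0.7 m/s and contact force between peg_jar and the fingers below 0.05 N) or (linear speed of tin above 0.7 m/s and contact force between tin and the fingers below 0.05 N) or (linear speed of canister above 0.7 m/s and contact force between canister and the fingers below 0.05 N) or (linear speed of embedder above 0.7 m/s and contact force between embedder and the fingers below 0.05 N)).
It fails at once if end bar or lug moved by more than 20 mm (distance of any of end_bar, lug from where it was at the start of the episode above 0.02 m).
It also fails if it takes over 147 s, if anything falls off the work surface, if the arm or the gripper's body presses on something with over 40 N, if the wrist force passes 120 N, or if a joint passes its speed limit or range.

## Working session

There is one attempt and no reset: what is moved stays moved. The work goes in short steps, Python scripts to look and compute and a tool call to move; the robot and the scene stay as the last step left them, time stands still between calls to the robot, and variables do not carry over. Pictures are saved under pics/ and viewed, and the job is handed in when it is done.

Besides the shell and the picture viewer there is one more tool, called after "Emit:" as name(argument=value, ...), one argument or row to a line, values as JSON. apply_moves: Moves the arm, as the interface text tells. Its arguments: {"type":"object","properties":{"steps":{"type":"array"}},"required":["steps"]}

```bash
ls; mkdir -p pics; python3 - <<'E'
from bench import telemetry, get_image, nets, arm
import cv2,numpy as np
print(telemetry.read_state())
print([a for a in dir(arm) if a[0]!='_'])
for n in ["scene","side"]:
    p=get_image(n); cv2.imwrite(f"pics/{n}0.png",p["frame"])
    print(n,p["origin"],p["orientation"],p["fx"],p["cx"],p["cy"])
    for l in ["peg_jar","tin","canister","embedder","stall","tray","cradle","end_bar","lug"]:
        print(l,[(np.round(r["xyz"]).tolist(),round(r["confidence"],2)) for r in nets.pinpoint(p,l)][:3])
E
```

```text
pics
{'clock': 0.0, 'joints': array([-1.05740822e+00,  3.85586612e-01,  6.67378282e-03, -5.21814857e-04,
       -1.19396552e+00, -2.58579123e-01]), 'joint_vel': array([0.00044174, 0.00017892, 0.00057148, 0.00028691, 0.00074425,
       0.00062757]), 'joint_efforts': array([ 4.41850170e-04, -3.92289054e+01,  1.88400435e+01,  4.18598503e+00,
       -4.63042918e-03, -9.10899132e-06]), 'position': array([ 157.43088176, -604.32293684,  252.21874641]), 'ee_rot': array([ 6.11606444e-01,  7.91161434e-01,  6.28241085e-04, -8.64769118e-04]), 'contact_force': array([-0.77410333, -0.29536335, -0.70953607]), 'wrist_torque': array([-0.00219952, -0.0010667 ,  0.01562238]), 'gripper_width': 85.36099501902213}
['IKError', 'nose_length']
scene [1105.21517216 -213.5681087   657.96387218] [ 0.75617961  0.53215659 -0.21986597 -0.31090308] 384.4962737798834 280.05418722063484 205.43807428629339
peg_jar [([547.0, 54.0, 5.0], 0.85), ([406.0, -41.0, -4.0], 0.5)]
tin [([548.0, -20.0, 7.0], 0.74)]
canister [([711.0, -227.0, 2.0], 0.84), ([552.0, -110.0, 7.0], 0.61)]
embedder [([606.0, -36.0, 6.0], 0.57)]
stall [([594.0, -22.0, 0.0], 0.75)]
tray [([473.0, 333.0, -0.0], 0.6)]
cradle [([476.0, -311.0, -2.0], 0.58)]
end_bar [([408.0, -43.0, -2.0], 0.81)]
lug [([599.0, -23.0, -2.0], 0.53), ([383.0, 174.0, 2.0], 0.46)]
side [ 23.08584032 600.27199034 632.94760306] [-0.31405409  0.8384816  -0.41814227  0.15321773] 426.7226432104413 276.15186417865937 207.98571712081315
peg_jar [([544.0, 55.0, 7.0], 0.86)]
tin [([549.0, -26.0, 7.0], 0.89)]
canister [([707.0, -228.0, -0.0], 0.77), ([553.0, -110.0, 5.0], 0.72), ([622.0, -252.0, -1.0], 0.58)]
embedder []
stall [([596.0, -23.0, 1.0], 0.76)]
tray [([472.0, 326.0, -3.0], 0.72)]
cradle [([477.0, -312.0, -2.0], 0.93)]
end_bar [([409.0, -41.0, -0.0], 0.93)]
lug [([380.0, 176.0, -3.0], 0.87), ([551.0, -112.0, 4.0], 0.32)]
```

View pics/scene0.png

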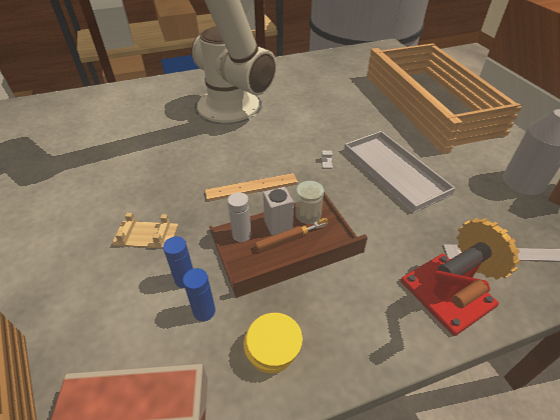

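View pics/side0.png

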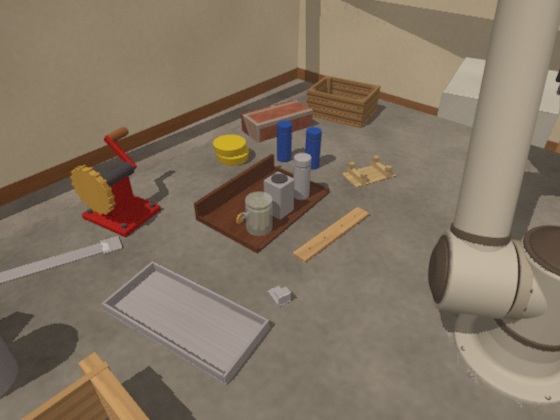

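Candidates: canister is the silver one at scene (239,217), standing in the stall. The blue look-alikes at (179,262) and (200,295) are outside it. The tin is at (278,212), the jar at (310,203) and the embedder at (290,236). Next I check a close crop and move the wrist camera over the stall.

```bash
cat > h.py <<'E'
from bench import telemetry, get_image, nets, arm
import cv2,numpy as np
from scipy.spatial.transform import Rotation as R
def Rdown(a): # a: yaw deg of tool x
    a=np.radians(a); return R.from_matrix(np.array([[np.cos(a),np.sin(a),0],[np.sin(a),-np.cos(a),0],[0,0,-1]]))
def st():
    s=telemetry.read_state(); return np.array(s["position"]),R.from_quat(s["ee_rot"]),s
def go(t,a):
    p,r,s=st(); x=r.as_matrix()[:,0]
    d=r.inv().apply(np.array(t)-p)/10; w=(r.inv()*Rdown(a)).as_rotvec()
    print("t%.2f"%s["clock"],"pos",p.round(1),"yaw %.1f"%np.degrees(np.arctan2(x[1],x[0])),"w%.1f"%s["gripper_width"],"-> xyz cm",d.round(2).tolist(),"rot",w.round(3).tolist(),"rows>=%.1f"%max(np.linalg.norm(d)/4.17,np.degrees(np.linalg.norm(w))/7.16))
def ray(p,u,v,z):
    o=np.array(p["origin"]);d=R.from_quat(p["orientation"]).apply(np.array([(u-p["cx"])/p["fx"],(v-p["cy"])/p["fy"],1.]))
    k=(z-o[2])/d[2]; return o+k*d
def proj(p,X):
    c=R.from_quat(p["orientation"]).inv().apply(np.array(X)-np.array(p["origin"]))
    return np.array([p["fx"]*c[...,0]/c[...,2]+p["cx"],p["fy"]*c[...,1]/c[...,2]+p["cy"]]).T
E
python3 - <<'E'
from h import *
print(arm.nose_length)
go([560,-20,370],180)
p=get_image("wrist");cv2.imwrite("pics/w0.png",p["frame"]);print(p["origin"],p["orientation"],p["fx"])
f=cv2.imread("pics/scene0.png")[150:310,140:380];cv2.imwrite("pics/crop0.png",cv2.resize(f,None,fx=3,fy=3))
E
```

```text
22.0
t1.00 pos [ 157.6 -604.8  253.3] yaw 104.6 w85.6 -> xyz cm [46.45, 53.69, -11.67] rot [-0.0, 0.0, -1.316] rows>=17.3
[  90.37487613 -621.36781362  374.58242477] [0.60602906 0.78358663 0.10831887 0.08359299] 353.793537045239
```

View pics/crop0.png

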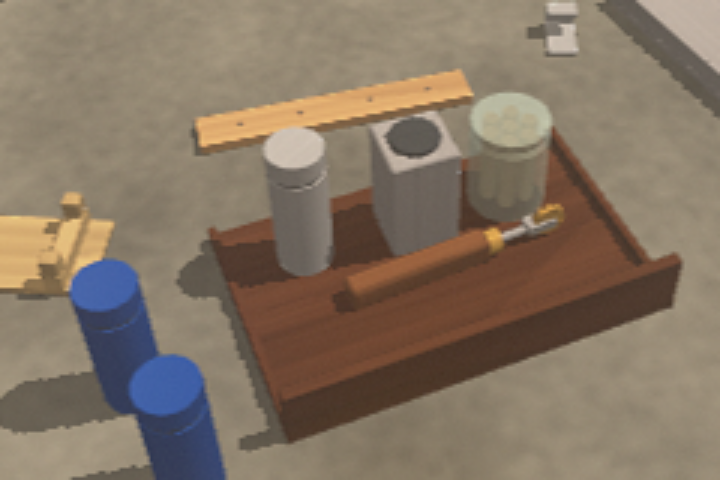

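Crop confirms silver canister, tin and jar from left to right, with the embedder behind them and its wheel toward the jar.

Emit:
apply_moves(
  steps=[
    {"hand": 1, "xyz": [3.5, 4, -1], "delta_rot": [0, 0, -0.1]},
    {"hand": 1, "xyz": [5.8, 6.7, -2], "delta_rot": [0, 0, -0.17]},
    {"hand": 1, "xyz": [8.1, 9.4, -3], "delta_rot": [0, 0, -0.25]},
    {"hand": 1, "xyz": [10.4, 12, -4], "delta_rot": [0, 0, -0.33]},
    {"hand": 1, "xyz": [12.7, 14.7, -5], "delta_rot": [0, 0, -0.41]},
    {"hand": 1, "xyz": [15, 17.4, -6], "delta_rot": [0, 0, -0.49]},
    {"hand": 1, "xyz": [17.3, 20, -7], "delta_rot": [0, 0, -0.57]},
    {"hand": 1, "xyz": [19.6, 22.7, -7.5], "delta_rot": [0, 0, -0.65]},
    {"hand": 1, "xyz": [22, 25.4, -8], "delta_rot": [0, 0, -0.73]},
    {"hand": 1, "xyz": [24.3, 28, -8.5], "delta_rot": [0, 0, -0.81]},
    {"hand": 1, "xyz": [26.6, 30.7, -9], "delta_rot": [0, 0, -0.89]},
    {"hand": 1, "xyz": [28, 32.4, -9.5], "delta_rot": [0, 0, -0.95]},
  ],
)

```text
clock: 2.05
position: [401.6, -249.8, 348.9]
ee_rot: [0.179, 0.984, 0.0, 0.001]
contact_force: [0.5, 0.1, 0.1]
gripper_width: 85.2
```

```bash
python3 - <<'E'
from h import *
go([560,-20,370],180); print(st()[2]["joints"])
E
```

```text
t2.05 pos [ 401.6 -249.8  348.9] yaw 159.4 w85.2 -> xyz cm [-6.72, 27.09, -2.09] rot [0.0, 0.001, -0.36] rows>=6.7
[-2.12061631e-01  6.21455620e-02 -1.76592497e-01 -3.29077296e-04
 -1.33086476e+00 -1.48103629e-01]
```

Emit:
apply_moves(
  steps=[
    {"hand": 1, "xyz": [-0.8, 3.5, -0.2], "delta_rot": [0, 0, -0.05]},
    {"hand": 1, "xyz": [-1.6, 7, -0.5], "delta_rot": [0, 0, -0.1]},
    {"hand": 1, "xyz": [-2.5, 10.5, -0.8], "delta_rot": [0, 0, -0.15]},
    {"hand": 1, "xyz": [-3.4, 14, -1.1], "delta_rot": [0, 0, -0.2]},
    {"hand": 1, "xyz": [-4.3, 17.5, -1.4], "delta_rot": [0, 0, -0.25]},
    {"hand": 1, "xyz": [-5.2, 21, -1.7], "delta_rot": [0, 0, -0.3]},
    {"hand": 1, "xyz": [-6, 24.5, -1.9], "delta_rot": [0, 0, -0.34]},
    {"hand": 1, "xyz": [-6.7, 27.1, -2.1], "delta_rot": [0, 0, -0.36]},
    {"hand": 1, "xyz": [-6.7, 27.1, -2.1], "delta_rot": [0, 0, -0.36]},
    {"hand": 1, "xyz": [-6.7, 27.1, -2.1], "delta_rot": [0, 0, -0.36]},
  ],
)

```text
clock: 2.88
position: [560.5, -21.9, 368.7]
ee_rot: [0.002, 1.0, -0.0, -0.001]
contact_force: [-0.2, 0.7, 0.1]
gripper_width: 85.2
```

```bash
python3 - <<'E'
from h import *
go([560,-20,370],180)
p=get_image("wrist");cv2.imwrite("pics/w1.png",p["frame"]);print(p["origin"],p["orientation"],p["fx"],p["cx"],p["cy"])
import pickle;pickle.dump(p,open("w1.pkl","wb"))
for l in ["peg_jar","tin","canister","embedder","stall"]:
    print(l,[(np.round(r["xyz"]).tolist(),round(r["confidence"],2)) for r in nets.pinpoint(p,l)][:3],[(np.round(r["xyz"]).tolist(),round(r["confidence"],2)) for r in nets.recognise(p,l)][:2])
E
```

```text
t2.88 pos [560.5 -21.9 368.7] yaw 179.8 w85.2 -> xyz cm [0.05, 0.19, -0.13] rot [-0.0, -0.001, -0.004] rows>=0.1
[559.73273257 -89.88354403 489.93587928] [ 2.40203049e-03  9.90581957e-01  1.36899504e-01 -3.76809497e-04] 353.793537045239 276.99752770524196 210.17068551379506
peg_jar [([544.0, 56.0, 6.0], 0.69), ([552.0, -22.0, 5.0], 0.37)] [([549.0, 46.0, 85.0], 0.95)]
tin [([550.0, -25.0, 6.0], 0.9)] [([550.0, -29.0, 95.0], 0.96)]
canister [([555.0, -107.0, 7.0], 0.68)] [([700.0, -207.0, 26.0], 0.75), ([556.0, -103.0, 119.0], 0.72)]
embedder [([599.0, -38.0, 7.0], 0.69), ([409.0, -42.0, -3.0], 0.65)] [([599.0, -27.0, 24.0], 0.71)]
stall [([600.0, -23.0, -2.0], 0.69)] [([630.0, -57.0, 6.0], 0.74)]
```

View pics/w1.png

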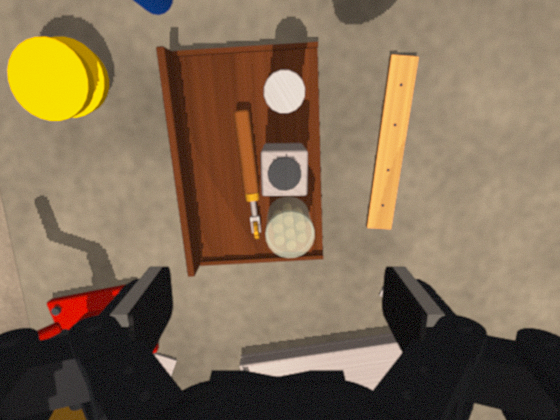

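```bash
python3 - <<'E'
import pickle
from h import *
p=pickle.load(open("w1.pkl","rb")) if False else get_image("wrist")
for l,z,d in [("peg_jar",86,60),("tin",97,52),("canister",118,42)]:
    for o in nets.outline_of(p,l)[:1]:
        m=o["pixels"].astype(np.uint8); c=max(cv2.findContours(m,0,1)[0],key=cv2.contourArea)
        print(l,round(o["confidence"],2),cv2.boundingRect(c),cv2.minAreaRect(c))
for n,u,v,z in [("canister",285,91,118),("tincap",284.5,173,101),("jar",290.5,233,86)]:
    print(n,ray(p,u,v,z).round(1))
f=cv2.resize(p["frame"][40:280,150:330],None,fx=3.3,fy=3.3,interpolation=cv2.INTER_CUBIC)[:790]
# draw overlay predicted circles
def circ(c,r,z):
    t=np.linspace(0,2*np.pi,60);q=proj(p,np.c_[c[0]+r*np.cos(t),c[1]+r*np.sin(t),np.full(60,z)])
    q=((q-[150,40]+.5)*3.3).astype(int);cv2.polylines(f,[q],True,(0,255,0),1)
circ(ray(p,285,91,118),21,118);circ(ray(p,284.5,173,101),19,101);circ(ray(p,290.5,233,86),30,86)
cv2.imwrite("pics/w1z.png",f[:600]);cv2.imwrite("pics/w1z2.png",f[200:])
E
```

```text
peg_jar 0.68 (265, 197, 49, 62) ((289.0, 227.5), (61.0, 48.0), 90.0)
tin 0.8 (258, 143, 50, 56) ((283.03985595703125, 170.45664978027344), (54.202964782714844, 49.16566848754883), 87.61405944824219)
canister 0.89 (263, 71, 41, 45) ((283.0, 93.0), (44.0, 40.0), 90.0)
canister [ 550.6 -110.   118. ]
tincap [550.9 -24.4 101. ]
jar [543.4  51.6  86. ]
```

View pics/w1z2.png

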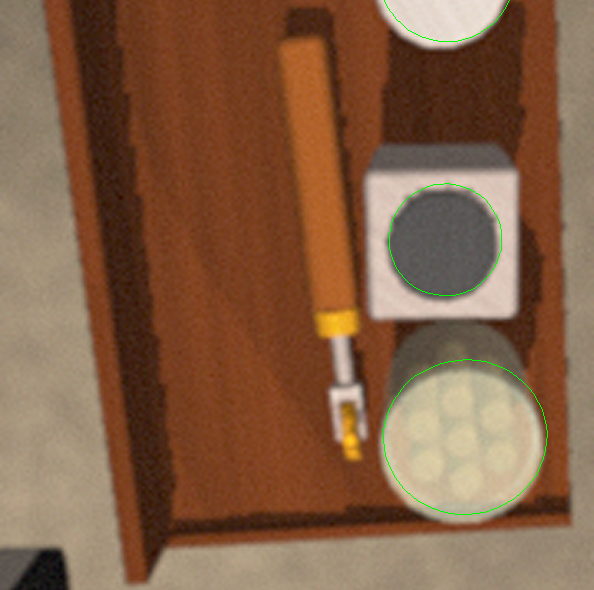

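View pics/w1z.png

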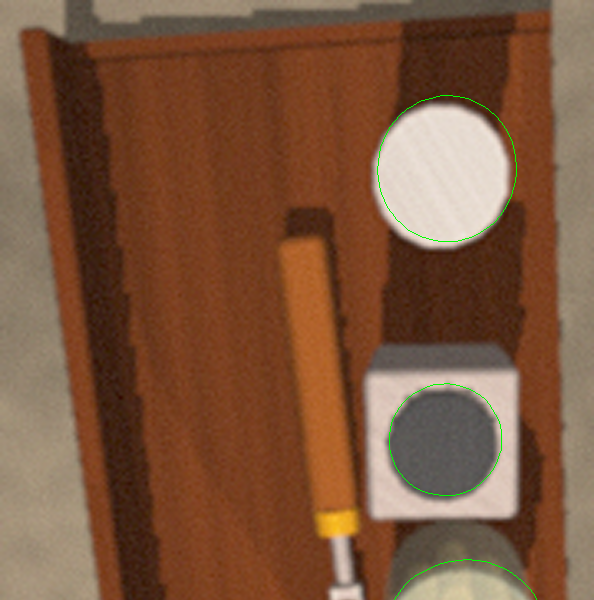

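```bash
python3 - <<'E'
from h import *
obj={"canister":(552,-108,21,118),"tin":(551,-24.3,19,101),"jar":(544.3,53.5,30,86)}
out=[]
for n,(x0,y0,w,h) in {"scene":(200,160,180,130),"side":(190,130,160,120)}.items():
    p=get_image(n);k=4.4
    f=cv2.resize(p["frame"][y0:y0+h,x0:x0+w],None,fx=k,fy=k,interpolation=cv2.INTER_CUBIC)
    for (x,y,r,z) in obj.values():
      for zz in (z,6):
        t=np.linspace(0,2*np.pi,60);q=proj(p,np.c_[x+r*np.cos(t),y+r*np.sin(t),np.full(60,zz)])
        q=((q-[x0,y0]+.5)*k).astype(int);cv2.polylines(f,[q],True,(0,255,0),1)
    cv2.imwrite(f"pics/{n}_ov.png",f)
    for l in ["tray","cradle"]:
        o=nets.outline_of(p,l)[0];m=o["pixels"].astype(np.uint8);c=max(cv2.findContours(m,0,1)[0],key=cv2.contourArea)
        q=cv2.approxPolyDP(cv2.convexHull(c),4,True)[:,0];print(n,l,round(o["confidence"],2),q.tolist(),[ray(p,u,v,25 if l=="tray" else 6)[:2].round().tolist() for u,v in q])
E
```

```text
scene tray 0.56 [[345, 143], [382, 131], [451, 184], [453, 193], [412, 212], [344, 151]] [[346.0, 248.0], [330.0, 373.0], [586.0, 416.0], [614.0, 401.0], [635.0, 273.0], [377.0, 229.0]]
scene cradle 0.96 [[113, 244], [126, 212], [166, 214], [178, 224], [162, 247]] [[484.0, -378.0], [394.0, -345.0], [432.0, -257.0], [473.0, -236.0], [529.0, -279.0]]
side tray 0.66 [[102, 302], [154, 261], [267, 317], [270, 327], [228, 383], [221, 384], [105, 312]] [[599.0, 415.0], [616.0, 288.0], [350.0, 242.0], [332.0, 255.0], [311.0, 375.0], [318.0, 383.0], [574.0, 424.0]]
side cradle 0.8 [[394, 173], [359, 186], [345, 175], [350, 162], [374, 156]] [[425.0, -362.0], [463.0, -244.0], [520.0, -264.0], [547.0, -331.0], [513.0, -406.0]]
```

View pics/scene_ov.png

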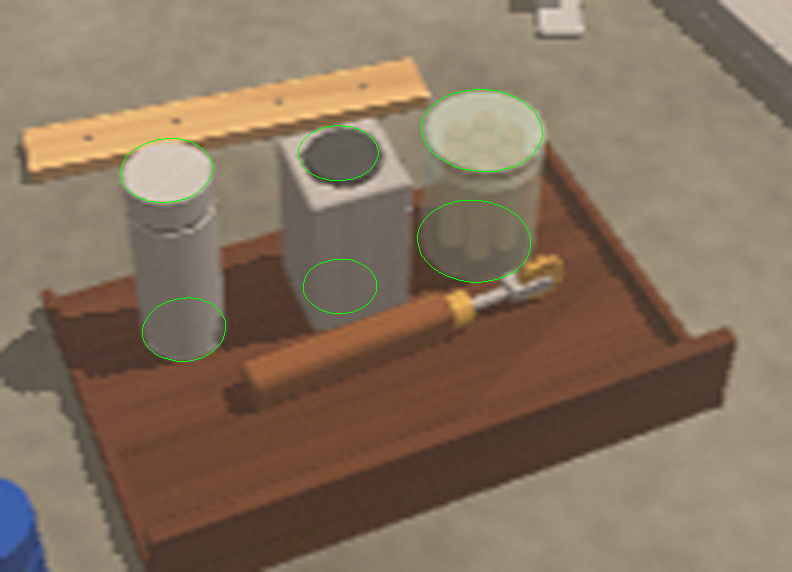

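View pics/side_ov.png

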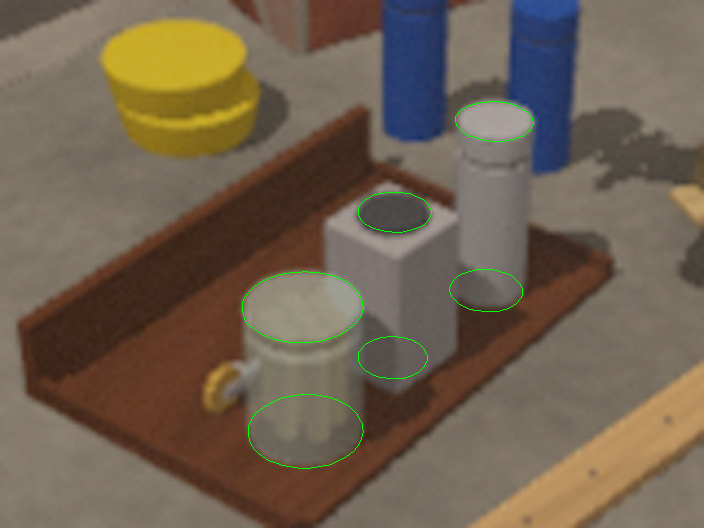

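Overlays in the scene and side views agree within about 2 mm: jar (544.5,55), tin (551,-25), canister (552,-109). The tray yaw is about 9.8°. Starting with the jar.

```bash
python3 - <<'E'
from h import *
go([544.5,55,150],180)
E
```

```text
t3.93 pos [560.1 -23.1 369.3] yaw 179.7 w85.2 -> xyz cm [1.6, 7.8, 21.93] rot [-0.0, -0.0, -0.006] rows>=5.6
```

Emit:
apply_moves(
  steps=[
    {"hand": 1, "xyz": [0.3, 1.4, 3.8], "delta_rot": [0, 0, 0]},
    {"hand": 1, "xyz": [0.6, 2.8, 7.6], "delta_rot": [0, 0, 0]},
    {"hand": 1, "xyz": [0.9, 4.2, 11.4], "delta_rot": [0, 0, 0]},
    {"hand": 1, "xyz": [1.2, 5.6, 15.2], "delta_rot": [0, 0, 0]},
    {"hand": 1, "xyz": [1.4, 6.8, 18.5], "delta_rot": [0, 0, 0]},
    {"hand": 1, "xyz": [1.6, 7.8, 21.9], "delta_rot": [0, 0, -0.006]},
    {"hand": 1, "xyz": [1.6, 7.8, 21.9], "delta_rot": [0, 0, -0.006]},
    {"hand": 1, "xyz": [1.6, 7.8, 21.9], "delta_rot": [0, 0, -0.006]},
    {"hand": 1, "xyz": [1.6, 7.8, 21.9], "delta_rot": [0, 0, -0.006]},
  ],
)

```text
clock: 4.68
position: [546.0, 55.1, 151.9]
ee_rot: [-0.0, 1.0, 0.0, 0.001]
contact_force: [0.4, 0.4, 0.6]
gripper_width: 85.3
```

```bash
python3 - <<'E'
from h import *
go([544.5,55,66],180)
p=get_image("wrist");cv2.imwrite("pics/w2.png",p["frame"])
E
```

```text
t4.68 pos [546.   55.1 151.9] yaw -180.0 w85.3 -> xyz cm [0.17, -0.01, 8.59] rot [0.0, 0.003, 0.001] rows>=2.1
```

View pics/w2.png

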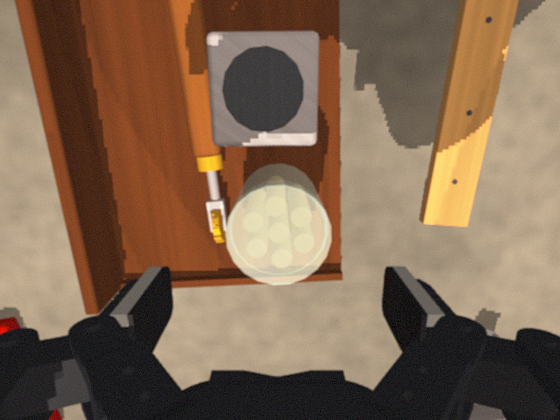

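The jar (279,230) is centred between the fingers (about u=277). Descending and closing.

Emit:
apply_moves(
  steps=[
    {"hand": 1, "xyz": [0.1, 0, 2.5], "delta_rot": [0, 0, 0]},
    {"hand": 1, "xyz": [0.1, 0, 5], "delta_rot": [0, 0, 0]},
    {"hand": 1, "xyz": [0.1, 0, 7], "delta_rot": [0, 0, 0]},
    {"hand": 1, "xyz": [0.1, 0, 8.6], "delta_rot": [0, 0, 0]},
    {"hand": 1, "xyz": [0.1, 0, 8.6], "delta_rot": [0, 0, 0]},
    {"hand": 1, "xyz": [0.1, 0, 8.6], "delta_rot": [0, 0, 0]},
    {"hand": 0, "xyz": [0.1, 0, 8.6], "delta_rot": [0, 0, 0]},
    {"hand": 0, "xyz": [0.1, 0, 8.6], "delta_rot": [0, 0, 0]},
    {"hand": 0, "xyz": [0.1, 0, 8.6], "delta_rot": [0, 0, 0]},
    {"hand": 0, "xyz": [0.1, 0, 8.6], "delta_rot": [0, 0, 0]},
    {"hand": 0, "xyz": [0.1, 0, 8.6], "delta_rot": [0, 0, 0]},
    {"hand": 0, "xyz": [0.1, 0, 8.6], "delta_rot": [0, 0, 0]},
  ],
)

```text
clock: 5.73
position: [545.1, 55.4, 66.6]
ee_rot: [-0.0, 1.0, 0.0, 0.002]
contact_force: [0.9, 1.0, 6.2]
gripper_width: 59.2
```

Emit:
apply_moves(
  steps=[
    {"hand": 0, "xyz": [0, 0, 0], "delta_rot": [0, 0, 0]},
    {"hand": 0, "xyz": [0, 0, -2], "delta_rot": [0, 0, 0]},
    {"hand": 0, "xyz": [0, 0, -5], "delta_rot": [0, 0, 0]},
    {"hand": 0, "xyz": [0, 0, -8], "delta_rot": [0, 0, 0]},
    {"hand": 0, "xyz": [0, 0, -11], "delta_rot": [0, 0, 0]},
    {"hand": 0, "xyz": [0, 0, -13], "delta_rot": [0, 0, 0]},
    {"hand": 0, "xyz": [0, 0, -14], "delta_rot": [0, 0, 0]},
    {"hand": 0, "xyz": [0, 0, -14], "delta_rot": [0, 0, 0]},
  ],
)

```text
clock: 6.4
position: [544.4, 55.4, 207.0]
ee_rot: [-0.0, 1.0, 0.001, 0.003]
contact_force: [0.1, -0.2, -2.7]
gripper_width: 59.1
```

```bash
python3 - <<'E'
from h import *
go([558,342,205],279.8)
p=get_image("side");cv2.imwrite("pics/s3.png",p["frame"])
E
```

```text
t6.40 pos [544.4  55.4 207. ] yaw -180.0 w59.1 -> xyz cm [-1.36, 28.66, 0.26] rot [-0.003, 0.006, -1.742] rows>=13.9
```

View pics/s3.png

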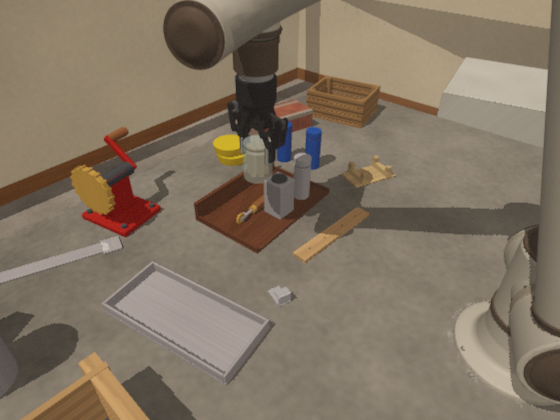

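Jar held upright. Moving to the tray's far slot.

Emit:
apply_moves(
  steps=[
    {"hand": 0, "xyz": [-0.1, 1.5, 0], "delta_rot": [0, 0, -0.08]},
    {"hand": 0, "xyz": [-0.2, 3.5, 0], "delta_rot": [0, 0, -0.18]},
    {"hand": 0, "xyz": [-0.3, 5.5, 0], "delta_rot": [0, 0, -0.29]},
    {"hand": 0, "xyz": [-0.4, 7.5, 0], "delta_rot": [0, 0, -0.4]},
    {"hand": 0, "xyz": [-0.5, 9.5, 0], "delta_rot": [0, 0, -0.51]},
    {"hand": 0, "xyz": [-0.6, 11.5, 0], "delta_rot": [0, 0, -0.62]},
    {"hand": 0, "xyz": [-0.7, 13.5, 0], "delta_rot": [0, 0, -0.73]},
    {"hand": 0, "xyz": [-0.8, 15.5, 0], "delta_rot": [0, 0, -0.84]},
    {"hand": 0, "xyz": [-0.9, 17.5, 0], "delta_rot": [0, 0, -0.95]},
    {"hand": 0, "xyz": [-1, 19.5, 0], "delta_rot": [0, 0, -1.06]},
    {"hand": 0, "xyz": [-1, 21.5, 0], "delta_rot": [0, 0, -1.17]},
    {"hand": 0, "xyz": [-1.1, 23, 0], "delta_rot": [0, 0, -1.26]},
  ],
)

```text
clock: 7.45
position: [553.2, 285.9, 201.0]
ee_rot: [-0.591, 0.806, 0.0, -0.003]
contact_force: [0.1, -0.1, -1.8]
gripper_width: 58.7
```

```bash
python3 - <<'E'
from h import *
go([558,342,205],279.8)
p=get_image("wrist");cv2.imwrite("pics/w4.png",p["frame"])
o=nets.outline_of(p,"tray")[:1]
for o in o:
    m=o["pixels"].astype(np.uint8);c=max(cv2.findContours(m,0,1)[0],key=cv2.contourArea)
    q=cv2.approxPolyDP(cv2.convexHull(c),4,True)[:,0];print(q.tolist(),[ray(p,u,v,25)[:2].round().tolist() for u,v in q])
E
```

```text
t7.45 pos [553.2 285.9 201. ] yaw -107.5 w58.7 -> xyz cm [-5.5, 1.23, -0.42] rot [0.005, -0.003, -0.476] rows>=3.8
[[247, 117], [283, 185], [205, 258], [167, 273], [114, 187]] [[620.0, 290.0], [557.0, 279.0], [514.0, 367.0], [511.0, 405.0], [599.0, 417.0]]
```

View pics/w4.png

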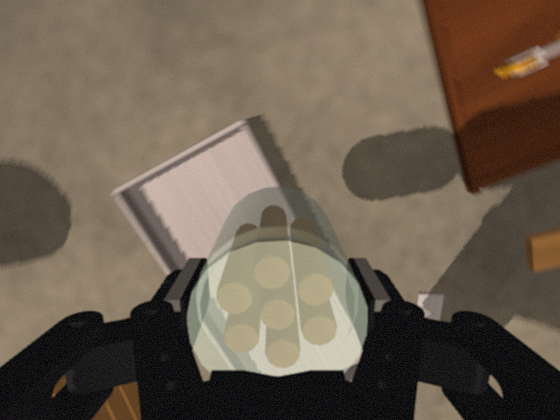

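Emit:
apply_moves(
  steps=[
    {"hand": 0, "xyz": [-1.5, 0.4, 0], "delta_rot": [0, 0, -0.12]},
    {"hand": 0, "xyz": [-3, 0.7, 0], "delta_rot": [0, 0, -0.24]},
    {"hand": 0, "xyz": [-4.5, 0.9, 0], "delta_rot": [0, 0, -0.36]},
    {"hand": 0, "xyz": [-5.6, 1, -0.2], "delta_rot": [0, 0, -0.47]},
    {"hand": 0, "xyz": [-5.6, 1, -0.2], "delta_rot": [0.003, -0.002, -0.47]},
    {"hand": 0, "xyz": [-5.6, 1, -0.2], "delta_rot": [0.003, -0.002, -0.47]},
    {"hand": 0, "xyz": [-5.6, 1, -0.2], "delta_rot": [0.003, -0.002, -0.47]},
  ],
)

```text
clock: 8.13
position: [561.5, 340.1, 204.8]
ee_rot: [0.76, -0.65, 0.0, -0.0]
contact_force: [-0.4, -0.0, -3.1]
gripper_width: 58.6
```

```bash
python3 - <<'E'
from h import *
go([555,344,66.5],279.5)
E
```

```text
t8.13 pos [561.5 340.1 204.8] yaw -81.1 w58.6 -> xyz cm [-0.49, 0.58, 13.83] rot [-0.0, -0.0, -0.01] rows>=3.3
```

Emit:
apply_moves(
  steps=[
    {"hand": 0, "xyz": [-0.2, 0.2, 2.5], "delta_rot": [0, 0, 0]},
    {"hand": 0, "xyz": [-0.4, 0.4, 5.5], "delta_rot": [0, 0, 0]},
    {"hand": 0, "xyz": [-0.5, 0.6, 8.5], "delta_rot": [0, 0, 0]},
    {"hand": 0, "xyz": [-0.5, 0.6, 11], "delta_rot": [0, 0, 0]},
    {"hand": 0, "xyz": [-0.5, 0.6, 12.5], "delta_rot": [0, 0, 0]},
    {"hand": 0, "xyz": [-0.5, 0.6, 13.2], "delta_rot": [0, 0, 0]},
    {"hand": 0, "xyz": [-0.5, 0.6, 13.5], "delta_rot": [0, 0, 0]},
    {"hand": 0, "xyz": [-0.5, 0.6, 13.7], "delta_rot": [0, 0, 0]},
    {"hand": 0, "xyz": [-0.5, 0.6, 13.8], "delta_rot": [0, 0, 0]},
    {"hand": 0, "xyz": [-0.5, 0.6, 13.8], "delta_rot": [0, 0, 0]},
    {"hand": 0, "xyz": [-0.5, 0.6, 13.8], "delta_rot": [0, 0, 0]},
  ],
)

```text
clock: 9.05
position: [556.3, 346.0, 69.5]
ee_rot: [0.761, -0.649, 0.001, -0.003]
contact_force: [-0.3, -0.3, -2.7]
gripper_width: 59.1
```

```bash
python3 - <<'E'
from h import *
go([555,344,66],279.5);print(st()[2]["contact_force"])
E
```

```text
t9.05 pos [556.3 346.   69.5] yaw -80.9 w59.1 -> xyz cm [0.18, 0.16, 0.35] rot [-0.005, 0.002, -0.007] rows>=0.1
[-0.31473358 -0.25970376 -2.7102097 ]
```

Emit:
apply_moves(
  steps=[
    {"hand": 0, "xyz": [0, 0, 0.1], "delta_rot": [0, 0, 0]},
    {"hand": 0, "xyz": [0, 0, 0.2], "delta_rot": [0, 0, 0]},
    {"hand": 0, "xyz": [0, 0, 0.3], "delta_rot": [0, 0, 0]},
    {"hand": 0, "xyz": [0, 0, 0.3], "delta_rot": [0, 0, 0]},
    {"hand": 0, "xyz": [0, 0, 0.3], "delta_rot": [0, 0, 0]},
  ],
)

```text
clock: 9.47
position: [556.0, 345.8, 65.7]
ee_rot: [0.761, -0.649, 0.001, -0.002]
contact_force: [-0.3, -0.9, 0.3]
gripper_width: 59.2
```

Weight is off, so the jar is on the floor. Release and rise.

Emit:
apply_moves(
  steps=[
    {"hand": 1, "xyz": [0, 0, 0], "delta_rot": [0, 0, 0]},
    {"hand": 1, "xyz": [0, 0, 0], "delta_rot": [0, 0, 0]},
    {"hand": 1, "xyz": [0, 0, 0], "delta_rot": [0, 0, 0]},
    {"hand": 1, "xyz": [0, 0, 0], "delta_rot": [0, 0, 0]},
    {"hand": 1, "xyz": [0, 0, -1], "delta_rot": [0, 0, 0]},
    {"hand": 1, "xyz": [0, 0, -3], "delta_rot": [0, 0, 0]},
    {"hand": 1, "xyz": [0, 0, -6], "delta_rot": [0, 0, 0]},
    {"hand": 1, "xyz": [0, 0, -9], "delta_rot": [0, 0, 0]},
    {"hand": 1, "xyz": [0, 0, -12], "delta_rot": [0, 0, 0]},
    {"hand": 1, "xyz": [0, 0, -13], "delta_rot": [0, 0, 0]},
  ],
)

```text
clock: 10.3
position: [557.5, 346.7, 202.0]
ee_rot: [0.761, -0.648, 0.002, -0.007]
contact_force: [0.1, 0.9, 0.4]
gripper_width: 85.3
```

```bash
python3 - <<'E'
from h import *
go([551,-25,200],180)
p=get_image("side");cv2.imwrite("pics/s5.png",p["frame"])
E
```

```text
t10.30 pos [557.5 346.7 202. ] yaw -80.8 w85.3 -> xyz cm [36.59, 6.57, -0.09] rot [-0.004, 0.015, 1.731] rows>=13.9
```

View pics/s5.png

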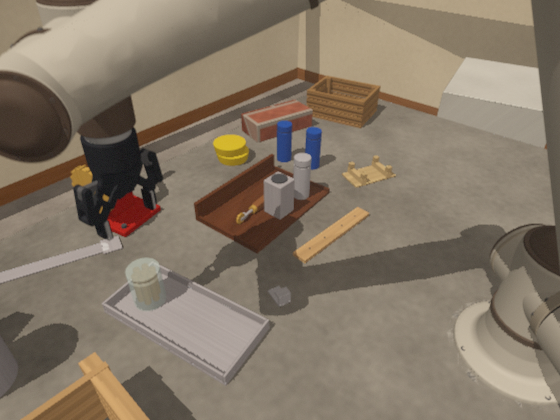

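Jar stands in the tray at (147,283). Back to the tin.

Emit:
apply_moves(
  steps=[
    {"hand": 1, "xyz": [2, 0.3, 0], "delta_rot": [0, 0, 0.1]},
    {"hand": 1, "xyz": [4.5, 0.8, 0], "delta_rot": [0, 0, 0.22]},
    {"hand": 1, "xyz": [7, 1.2, 0], "delta_rot": [0, 0, 0.34]},
    {"hand": 1, "xyz": [9.5, 1.7, 0], "delta_rot": [0, 0.003, 0.46]},
    {"hand": 1, "xyz": [12, 2.2, 0], "delta_rot": [0, 0.003, 0.58]},
    {"hand": 1, "xyz": [14.5, 2.6, 0], "delta_rot": [0, 0.004, 0.7]},
    {"hand": 1, "xyz": [17, 3, 0], "delta_rot": [0, 0.005, 0.82]},
    {"hand": 1, "xyz": [19.5, 3.5, 0], "delta_rot": [0, 0.006, 0.94]},
    {"hand": 1, "xyz": [22, 4, 0], "delta_rot": [0, 0.008, 1.06]},
    {"hand": 1, "xyz": [24.5, 4.4, 0], "delta_rot": [0, 0.009, 1.18]},
    {"hand": 1, "xyz": [27, 4.9, 0], "delta_rot": [0, 0.01, 1.3]},
    {"hand": 1, "xyz": [29.5, 5.3, 0], "delta_rot": [0, 0.01, 1.4]},
  ],
)

```text
clock: 11.35
position: [549.1, 44.4, 194.1]
ee_rot: [-0.161, 0.987, -0.003, -0.002]
contact_force: [-0.6, -0.3, -0.7]
gripper_width: 85.4
```

```bash
python3 - <<'E'
from h import *
go([551,-25,165],180)
E
```

```text
t11.35 pos [549.1  44.4 194.1] yaw -161.4 w85.4 -> xyz cm [2.01, -6.62, 2.95] rot [-0.006, -0.004, 0.324] rows>=2.6
```

Emit:
apply_moves(
  steps=[
    {"hand": 1, "xyz": [0.7, -2.2, 1], "delta_rot": [-0.001, -0.001, 0.11]},
    {"hand": 1, "xyz": [1.4, -4.4, 2], "delta_rot": [-0.003, -0.002, 0.22]},
    {"hand": 1, "xyz": [2, -6.6, 2.9], "delta_rot": [-0.006, -0.004, 0.324]},
    {"hand": 1, "xyz": [2, -6.6, 2.9], "delta_rot": [-0.006, -0.004, 0.324]},
    {"hand": 1, "xyz": [2, -6.6, 2.9], "delta_rot": [-0.006, -0.004, 0.324]},
    {"hand": 1, "xyz": [2, -6.6, 2.9], "delta_rot": [-0.006, -0.004, 0.324]},
    {"hand": 1, "xyz": [2, -6.6, 2.9], "delta_rot": [-0.006, -0.004, 0.324]},
  ],
)

```text
clock: 11.93
position: [552.6, -22.7, 166.5]
ee_rot: [-0.004, 1.0, 0.0, 0.001]
contact_force: [0.0, 0.1, 0.2]
gripper_width: 85.0
```

```bash
python3 - <<'E'
from h import *
go([551,-25,76],180)
p=get_image("wrist");cv2.imwrite("pics/w6.png",p["frame"])
for u,v in [(0,0)]: pass
E
```

```text
t11.93 pos [552.6 -22.7 166.5] yaw -179.6 w85.0 -> xyz cm [0.18, -0.24, 9.05] rot [0.001, 0.002, 0.008] rows>=2.2
```

View pics/w6.png

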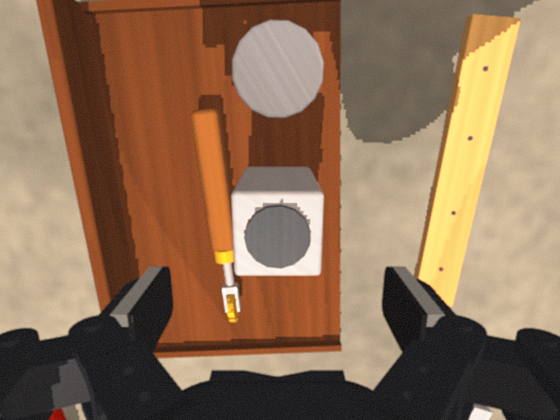

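Tin is square to the jaws and centred (278,236). Descend, grip and lift.

Emit:
apply_moves(
  steps=[
    {"hand": 1, "xyz": [0.1, -0.2, 2.5], "delta_rot": [0, 0, 0]},
    {"hand": 1, "xyz": [0.2, -0.2, 5], "delta_rot": [0, 0, 0]},
    {"hand": 1, "xyz": [0.2, -0.2, 7.5], "delta_rot": [0, 0, 0]},
    {"hand": 1, "xyz": [0.2, -0.2, 9], "delta_rot": [0, 0, 0]},
    {"hand": 1, "xyz": [0.2, -0.2, 9], "delta_rot": [0, 0, 0]},
    {"hand": 1, "xyz": [0.2, -0.2, 9], "delta_rot": [0, 0, 0]},
    {"hand": 0, "xyz": [0.2, -0.2, 9], "delta_rot": [0, 0, 0]},
    {"hand": 0, "xyz": [0.2, -0.2, 9], "delta_rot": [0, 0, 0]},
    {"hand": 0, "xyz": [0.2, -0.2, 9], "delta_rot": [0, 0, 0]},
    {"hand": 0, "xyz": [0.2, -0.2, 9], "delta_rot": [0, 0, 0]},
    {"hand": 0, "xyz": [0.2, -0.2, 9], "delta_rot": [0, 0, 0]},
    {"hand": 0, "xyz": [0.2, -0.2, 9], "delta_rot": [0, 0, 0]},
  ],
)

```text
clock: 12.98
position: [551.6, -25.0, 77.8]
ee_rot: [-0.003, 1.0, 0.0, 0.002]
contact_force: [0.9, 2.2, 5.6]
gripper_width: 51.2
```

Emit:
apply_moves(
  steps=[
    {"hand": 0, "xyz": [0, 0, 0], "delta_rot": [0, 0, 0]},
    {"hand": 0, "xyz": [0, 0, -2], "delta_rot": [0, 0, 0]},
    {"hand": 0, "xyz": [0, 0, -5], "delta_rot": [0, 0, 0]},
    {"hand": 0, "xyz": [0, 0, -8], "delta_rot": [0, 0, 0]},
    {"hand": 0, "xyz": [0, 0, -11], "delta_rot": [0, 0, 0]},
    {"hand": 0, "xyz": [0, 0, -13], "delta_rot": [0, 0, 0]},
    {"hand": 0, "xyz": [0, 0, -14], "delta_rot": [0, 0, 0]},
    {"hand": 0, "xyz": [0, 0, -14], "delta_rot": [0, 0, 0]},
  ],
)

```text
clock: 13.65
position: [551.0, -25.3, 218.3]
ee_rot: [-0.003, 1.0, 0.001, 0.003]
contact_force: [0.2, -0.6, -2.4]
gripper_width: 51.2
```

```bash
python3 - <<'E'
from h import *
go([472,330,215],279.5)
E
```

```text
t13.65 pos [551.  -25.3 218.3] yaw -179.7 w51.2 -> xyz cm [7.69, 35.58, 0.34] rot [-0.004, 0.005, -1.731] rows>=13.8
```

Emit:
apply_moves(
  steps=[
    {"hand": 0, "xyz": [0.4, 1.8, 0], "delta_rot": [0, 0, -0.08]},
    {"hand": 0, "xyz": [0.9, 4.2, 0], "delta_rot": [0, 0, -0.19]},
    {"hand": 0, "xyz": [1.4, 6.6, 0], "delta_rot": [0, 0, -0.3]},
    {"hand": 0, "xyz": [1.9, 9, 0], "delta_rot": [0, 0, -0.42]},
    {"hand": 0, "xyz": [2.5, 11.5, 0], "delta_rot": [0, 0, -0.54]},
    {"hand": 0, "xyz": [3, 14, 0], "delta_rot": [0, 0, -0.66]},
    {"hand": 0, "xyz": [3.5, 16.5, 0], "delta_rot": [0, 0, -0.78]},
    {"hand": 0, "xyz": [4.1, 19, 0], "delta_rot": [0, 0, -0.9]},
    {"hand": 0, "xyz": [4.6, 21.5, 0], "delta_rot": [0, 0, -1.02]},
    {"hand": 0, "xyz": [5.2, 24, 0], "delta_rot": [0, 0, -1.14]},
    {"hand": 0, "xyz": [5.7, 26.5, 0], "delta_rot": [0, 0, -1.26]},
    {"hand": 0, "xyz": [6.2, 28.5, 0], "delta_rot": [0, 0, -1.36]},
  ],
)

```text
clock: 14.65
position: [485.1, 260.1, 213.5]
ee_rot: [-0.633, 0.774, 0.0, -0.002]
contact_force: [0.9, 0.5, -1.3]
gripper_width: 51.2
```

```bash
python3 - <<'E'
from h import *
go([472,330,215],279.5)
E
```

```text
t14.65 pos [485.1 260.1 213.5] yaw -101.4 w51.2 -> xyz cm [-6.59, 2.66, -0.16] rot [0.002, -0.002, -0.365] rows>=2.9
```

Emit:
apply_moves(
  steps=[
    {"hand": 0, "xyz": [-2, 0.8, 0], "delta_rot": [0, 0, -0.12]},
    {"hand": 0, "xyz": [-4, 1.6, 0], "delta_rot": [0, 0, -0.23]},
    {"hand": 0, "xyz": [-5.7, 2.3, 0], "delta_rot": [0.001, -0.001, -0.32]},
    {"hand": 0, "xyz": [-6.6, 2.6, 0], "delta_rot": [0.002, -0.002, -0.365]},
    {"hand": 0, "xyz": [-6.6, 2.6, 0], "delta_rot": [0.002, -0.002, -0.365]},
    {"hand": 0, "xyz": [-6.6, 2.6, 0], "delta_rot": [0.002, -0.002, -0.365]},
  ],
)

```text
clock: 15.15
position: [473.5, 328.6, 213.8]
ee_rot: [0.761, -0.649, 0.0, 0.0]
contact_force: [0.1, 0.3, -1.4]
gripper_width: 51.4
```

```bash
python3 - <<'E'
from h import *
go([472,330,78.5],279.5)
E
```

```text
t15.15 pos [473.5 328.6 213.8] yaw -80.9 w51.4 -> xyz cm [-0.17, 0.12, 13.53] rot [0.0, -0.001, -0.006] rows>=3.2
```

Emit:
apply_moves(
  steps=[
    {"hand": 0, "xyz": [-0.2, 0.1, 2.5], "delta_rot": [0, 0, 0]},
    {"hand": 0, "xyz": [-0.2, 0.1, 5.5], "delta_rot": [0, 0, 0]},
    {"hand": 0, "xyz": [-0.2, 0.1, 8.5], "delta_rot": [0, 0, 0]},
    {"hand": 0, "xyz": [-0.2, 0.1, 11], "delta_rot": [0, 0, 0]},
    {"hand": 0, "xyz": [-0.2, 0.1, 12.3], "delta_rot": [0, 0, 0]},
    {"hand": 0, "xyz": [-0.2, 0.1, 12.9], "delta_rot": [0, 0, 0]},
    {"hand": 0, "xyz": [-0.2, 0.1, 13.2], "delta_rot": [0, 0, 0]},
    {"hand": 0, "xyz": [-0.2, 0.1, 13.4], "delta_rot": [0, 0, 0]},
    {"hand": 0, "xyz": [-0.2, 0.1, 13.5], "delta_rot": [0, 0, 0]},
    {"hand": 0, "xyz": [-0.2, 0.1, 13.6], "delta_rot": [0, 0, 0]},
    {"hand": 0, "xyz": [-0.2, 0.1, 13.6], "delta_rot": [0, 0, 0]},
    {"hand": 0, "xyz": [-0.2, 0.1, 13.6], "delta_rot": [0, 0, 0]},
  ],
)

```text
clock: 16.15
position: [473.9, 331.5, 81.0]
ee_rot: [0.761, -0.648, 0.0, -0.003]
contact_force: [-0.8, 0.5, -2.3]
gripper_width: 51.3
```

Emit:
apply_moves(
  steps=[
    {"hand": 0, "xyz": [0, 0, 0.1], "delta_rot": [0, 0, 0]},
    {"hand": 0, "xyz": [0, 0, 0.2], "delta_rot": [0, 0, 0]},
    {"hand": 0, "xyz": [0, 0, 0.3], "delta_rot": [0, 0, 0]},
    {"hand": 0, "xyz": [0, 0, 0.4], "delta_rot": [0, 0, 0]},
    {"hand": 0, "xyz": [0, 0, 0.4], "delta_rot": [0, 0, 0]},
    {"hand": 0, "xyz": [0, 0, 0.4], "delta_rot": [0, 0, 0]},
  ],
)

```text
clock: 16.65
position: [473.8, 331.4, 76.9]
ee_rot: [0.762, -0.648, 0.001, -0.002]
contact_force: [-1.3, -1.2, 3.7]
gripper_width: 51.7
```

Contact: force went from -2.3 to +3.7. Release and rise.

Emit:
apply_moves(
  steps=[
    {"hand": 1, "xyz": [0, 0, 0], "delta_rot": [0, 0, 0]},
    {"hand": 1, "xyz": [0, 0, 0], "delta_rot": [0, 0, 0]},
    {"hand": 1, "xyz": [0, 0, 0], "delta_rot": [0, 0, 0]},
    {"hand": 1, "xyz": [0, 0, 0], "delta_rot": [0, 0, 0]},
    {"hand": 1, "xyz": [0, 0, -1], "delta_rot": [0, 0, 0]},
    {"hand": 1, "xyz": [0, 0, -3], "delta_rot": [0, 0, 0]},
    {"hand": 1, "xyz": [0, 0, -6], "delta_rot": [0, 0, 0]},
    {"hand": 1, "xyz": [0, 0, -9], "delta_rot": [0, 0, 0]},
    {"hand": 1, "xyz": [0, 0, -12], "delta_rot": [0, 0, 0]},
    {"hand": 1, "xyz": [0, 0, -13], "delta_rot": [0, 0, 0]},
  ],
)

```text
clock: 17.48
position: [475.1, 332.4, 212.3]
ee_rot: [0.762, -0.648, 0.001, -0.007]
contact_force: [-0.3, -0.5, 1.2]
gripper_width: 85.6
```

```bash
python3 - <<'E'
from h import *
go([552,-109,200],180)
p=get_image("side");cv2.imwrite("pics/s7.png",p["frame"])
E
```

```text
t17.48 pos [475.1 332.4 212.3] yaw -80.8 w85.6 -> xyz cm [44.81, -0.49, 0.93] rot [-0.003, 0.015, 1.732] rows>=13.9
```

View pics/s7.png

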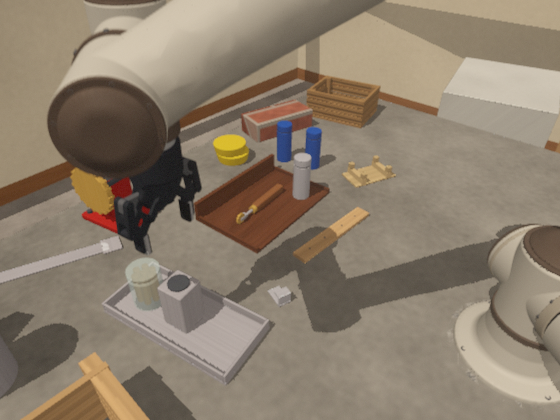

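Jar (146,283) and tin (181,301) stand in the tray. Now the canister.

Emit:
apply_moves(
  steps=[
    {"hand": 1, "xyz": [2.5, 0, 0], "delta_rot": [0, 0, 0.1]},
    {"hand": 1, "xyz": [5.5, 0, 0], "delta_rot": [0, 0, 0.22]},
    {"hand": 1, "xyz": [8.5, -0.1, 0], "delta_rot": [0, 0, 0.34]},
    {"hand": 1, "xyz": [11.7, -0.1, 0], "delta_rot": [0, 0.003, 0.46]},
    {"hand": 1, "xyz": [14.8, -0.1, 0], "delta_rot": [0, 0.003, 0.58]},
    {"hand": 1, "xyz": [18, -0.2, 0], "delta_rot": [0, 0.004, 0.7]},
    {"hand": 1, "xyz": [21, -0.2, 0], "delta_rot": [0, 0.005, 0.82]},
    {"hand": 1, "xyz": [24, -0.2, 0], "delta_rot": [0, 0.006, 0.94]},
    {"hand": 1, "xyz": [27, -0.3, 0], "delta_rot": [0, 0.008, 1.06]},
    {"hand": 1, "xyz": [30, -0.3, 0], "delta_rot": [0, 0.009, 1.18]},
    {"hand": 1, "xyz": [33, -0.3, 0], "delta_rot": [0, 0.01, 1.3]},
    {"hand": 1, "xyz": [36, -0.4, 0], "delta_rot": [0, 0.01, 1.4]},
  ],
)

```text
clock: 18.53
position: [534.0, -25.3, 205.0]
ee_rot: [-0.162, 0.987, -0.003, -0.002]
contact_force: [0.3, 0.9, 0.4]
gripper_width: 85.5
```

```bash
python3 - <<'E'
from h import *
go([552,-109,180],180)
E
```

```text
t18.53 pos [534.  -25.3 205. ] yaw -161.4 w85.5 -> xyz cm [0.96, -8.49, 2.54] rot [-0.005, -0.004, 0.325] rows>=2.6
```

Emit:
apply_moves(
  steps=[
    {"hand": 1, "xyz": [0.3, -2.8, 0.8], "delta_rot": [-0.001, -0.001, 0.11]},
    {"hand": 1, "xyz": [0.6, -5.6, 1.6], "delta_rot": [-0.003, -0.002, 0.22]},
    {"hand": 1, "xyz": [1, -8.5, 2.5], "delta_rot": [-0.005, -0.004, 0.325]},
    {"hand": 1, "xyz": [1, -8.5, 2.5], "delta_rot": [-0.005, -0.004, 0.325]},
    {"hand": 1, "xyz": [1, -8.5, 2.5], "delta_rot": [-0.005, -0.004, 0.325]},
    {"hand": 1, "xyz": [1, -8.5, 2.5], "delta_rot": [-0.005, -0.004, 0.325]},
    {"hand": 1, "xyz": [1, -8.5, 2.5], "delta_rot": [-0.005, -0.004, 0.325]},
  ],
)

```text
clock: 19.12
position: [552.7, -106.9, 181.1]
ee_rot: [-0.004, 1.0, 0.0, 0.001]
contact_force: [-0.0, 0.6, -0.9]
gripper_width: 85.7
```

```bash
python3 - <<'E'
from h import *
go([552,-109,84],180)
p=get_image("wrist");cv2.imwrite("pics/w8.png",p["frame"])
print(proj(p,[552,-109,118]))
E
```

```text
t19.12 pos [ 552.7 -106.9  181.1] yaw -179.6 w85.7 -> xyz cm [0.09, -0.21, 9.71] rot [0.0, 0.002, 0.007] rows>=2.3
[277.28586321 234.25772389]
```

View pics/w8.png

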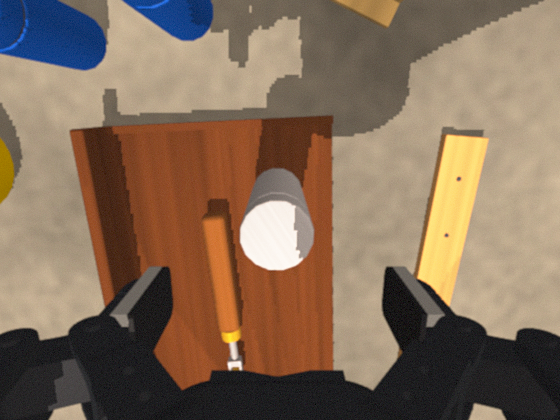

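The canister is centred at (277,235), matching the predicted (277,234). Descend and grip.

Emit:
apply_moves(
  steps=[
    {"hand": 1, "xyz": [0.1, -0.2, 2.5], "delta_rot": [0, 0, 0]},
    {"hand": 1, "xyz": [0.1, -0.2, 5.5], "delta_rot": [0, 0, 0]},
    {"hand": 1, "xyz": [0.1, -0.2, 8], "delta_rot": [0, 0, 0]},
    {"hand": 1, "xyz": [0.1, -0.2, 9.7], "delta_rot": [0, 0, 0]},
    {"hand": 1, "xyz": [0.1, -0.2, 9.7], "delta_rot": [0, 0, 0]},
    {"hand": 0, "xyz": [0.1, -0.2, 9.7], "delta_rot": [0, 0, 0]},
    {"hand": 0, "xyz": [0.1, -0.2, 9.7], "delta_rot": [0, 0, 0]},
    {"hand": 0, "xyz": [0.1, -0.2, 9.7], "delta_rot": [0, 0, 0]},
    {"hand": 0, "xyz": [0.1, -0.2, 9.7], "delta_rot": [0, 0, 0]},
    {"hand": 0, "xyz": [0.1, -0.2, 9.7], "delta_rot": [0, 0, 0]},
    {"hand": 0, "xyz": [0.1, -0.2, 9.7], "delta_rot": [0, 0, 0]},
    {"hand": 0, "xyz": [0.1, -0.2, 9.7], "delta_rot": [0, 0, 0]},
  ],
)

```text
clock: 20.17
position: [553.2, -109.5, 86.0]
ee_rot: [-0.003, 1.0, -0.0, 0.003]
contact_force: [-0.3, 0.3, 6.0]
gripper_width: 40.8
```

Emit:
apply_moves(
  steps=[
    {"hand": 0, "xyz": [0, 0, 0], "delta_rot": [0, 0, 0]},
    {"hand": 0, "xyz": [0, 0, -2], "delta_rot": [0, 0, 0]},
    {"hand": 0, "xyz": [0, 0, -5], "delta_rot": [0, 0, 0]},
    {"hand": 0, "xyz": [0, 0, -8], "delta_rot": [0, 0, 0]},
    {"hand": 0, "xyz": [0, 0, -11], "delta_rot": [0, 0, 0]},
    {"hand": 0, "xyz": [0, 0, -13], "delta_rot": [0, 0, 0]},
    {"hand": 0, "xyz": [0, 0, -14], "delta_rot": [0, 0, 0]},
    {"hand": 0, "xyz": [0, 0, -14], "delta_rot": [0, 0, 0]},
  ],
)

```text
clock: 20.83
position: [552.6, -109.6, 226.5]
ee_rot: [-0.003, 1.0, 0.0, 0.003]
contact_force: [0.6, 0.5, -1.2]
gripper_width: 41.2
```

```bash
python3 - <<'E'
from h import *
go([388,316,225],279.5)
E
```

```text
t20.83 pos [ 552.6 -109.6  226.5] yaw -179.7 w41.2 -> xyz cm [16.21, 42.66, 0.06] rot [-0.006, 0.005, -1.731] rows>=13.8
```

Emit:
apply_moves(
  steps=[
    {"hand": 0, "xyz": [0.7, 1.9, 0], "delta_rot": [0, 0, -0.08]},
    {"hand": 0, "xyz": [1.9, 5, 0], "delta_rot": [0, 0, -0.19]},
    {"hand": 0, "xyz": [3, 8, 0], "delta_rot": [0, 0, -0.3]},
    {"hand": 0, "xyz": [4.2, 11, 0], "delta_rot": [0, 0, -0.42]},
    {"hand": 0, "xyz": [5.3, 14, 0], "delta_rot": [0, 0, -0.54]},
    {"hand": 0, "xyz": [6.5, 17, 0], "delta_rot": [0, 0, -0.66]},
    {"hand": 0, "xyz": [7.6, 20, 0], "delta_rot": [0, 0, -0.78]},
    {"hand": 0, "xyz": [8.7, 23, 0], "delta_rot": [0, 0, -0.9]},
    {"hand": 0, "xyz": [9.9, 26, 0], "delta_rot": [0, 0, -1.02]},
    {"hand": 0, "xyz": [11, 29, 0], "delta_rot": [0, 0, -1.14]},
    {"hand": 0, "xyz": [12.2, 32, 0], "delta_rot": [0, 0, -1.26]},
    {"hand": 0, "xyz": [13, 34.3, 0], "delta_rot": [0, 0, -1.36]},
  ],
)

```text
clock: 21.83
position: [417.6, 233.8, 221.8]
ee_rot: [-0.634, 0.774, -0.0, -0.001]
contact_force: [0.4, 0.0, -1.4]
gripper_width: 40.6
```

```bash
python3 - <<'E'
from h import *
go([388,316,225],279.5)
E
```

```text
t21.83 pos [417.6 233.8 221.8] yaw -101.4 w40.6 -> xyz cm [-7.48, 4.53, -0.33] rot [0.001, -0.002, -0.364] rows>=2.9
```

Emit:
apply_moves(
  steps=[
    {"hand": 0, "xyz": [-2, 1.2, 0], "delta_rot": [0, 0, -0.12]},
    {"hand": 0, "xyz": [-4.5, 2.7, 0], "delta_rot": [0, 0, -0.23]},
    {"hand": 0, "xyz": [-6.5, 3.9, 0], "delta_rot": [0.001, -0.001, -0.32]},
    {"hand": 0, "xyz": [-7.5, 4.5, -0.2], "delta_rot": [0.001, -0.002, -0.364]},
    {"hand": 0, "xyz": [-7.5, 4.5, -0.2], "delta_rot": [0.001, -0.002, -0.364]},
    {"hand": 0, "xyz": [-7.5, 4.5, -0.2], "delta_rot": [0.001, -0.002, -0.364]},
  ],
)

```text
clock: 22.33
position: [389.9, 314.8, 223.9]
ee_rot: [0.761, -0.649, 0.0, 0.0]
contact_force: [-0.8, 0.1, -1.6]
gripper_width: 41.2
```

```bash
python3 - <<'E'
from h import *
go([388,316,87],279.5)
E
```

```text
t22.33 pos [389.9 314.8 223.9] yaw -80.9 w41.2 -> xyz cm [-0.16, 0.17, 13.69] rot [0.0, -0.001, -0.007] rows>=3.3
```

Emit:
apply_moves(
  steps=[
    {"hand": 0, "xyz": [-0.2, 0.1, 2.5], "delta_rot": [0, 0, 0]},
    {"hand": 0, "xyz": [-0.2, 0.1, 5.5], "delta_rot": [0, 0, 0]},
    {"hand": 0, "xyz": [-0.2, 0.1, 8.5], "delta_rot": [0, 0, 0]},
    {"hand": 0, "xyz": [-0.2, 0.1, 11], "delta_rot": [0, 0, 0]},
    {"hand": 0, "xyz": [-0.2, 0.1, 12.5], "delta_rot": [0, 0, 0]},
    {"hand": 0, "xyz": [-0.2, 0.1, 13.2], "delta_rot": [0, 0, 0]},
    {"hand": 0, "xyz": [-0.2, 0.1, 13.5], "delta_rot": [0, 0, 0]},
    {"hand": 0, "xyz": [-0.2, 0.1, 13.7], "delta_rot": [0, 0, 0]},
    {"hand": 0, "xyz": [-0.2, 0.1, 13.9], "delta_rot": [0, 0, 0]},
    {"hand": 0, "xyz": [-0.2, 0.1, 14.0], "delta_rot": [0, 0, 0]},
    {"hand": 0, "xyz": [-0.2, 0.1, 14.0], "delta_rot": [0, 0, 0]},
    {"hand": 0, "xyz": [-0.2, 0.1, 14.0], "delta_rot": [0, 0, 0]},
  ],
)

```text
clock: 23.33
position: [390.1, 317.6, 86.4]
ee_rot: [0.761, -0.649, 0.0, -0.002]
contact_force: [0.4, 0.8, -1.8]
gripper_width: 41.1
```

Emit:
apply_moves(
  steps=[
    {"hand": 0, "xyz": [0, 0, 0.1], "delta_rot": [0, 0, 0]},
    {"hand": 0, "xyz": [0, 0, 0.2], "delta_rot": [0, 0, 0]},
    {"hand": 0, "xyz": [0, 0, 0.2], "delta_rot": [0, 0, 0]},
    {"hand": 0, "xyz": [0, 0, 0.2], "delta_rot": [0, 0, 0]},
  ],
)

```text
clock: 23.67
position: [390.3, 317.8, 84.9]
ee_rot: [0.761, -0.648, 0.001, -0.002]
contact_force: [-0.8, -1.1, 5.5]
gripper_width: 40.6
```

Emit:
apply_moves(
  steps=[
    {"hand": 1, "xyz": [0, 0, 0], "delta_rot": [0, 0, 0]},
    {"hand": 1, "xyz": [0, 0, 0], "delta_rot": [0, 0, 0]},
    {"hand": 1, "xyz": [0, 0, 0], "delta_rot": [0, 0, 0]},
    {"hand": 1, "xyz": [0, 0, 0], "delta_rot": [0, 0, 0]},
    {"hand": 1, "xyz": [0, 0, -1], "delta_rot": [0, 0, 0]},
    {"hand": 1, "xyz": [0, 0, -3], "delta_rot": [0, 0, 0]},
    {"hand": 1, "xyz": [0, 0, -6], "delta_rot": [0, 0, 0]},
    {"hand": 1, "xyz": [0, 0, -9], "delta_rot": [0, 0, 0]},
    {"hand": 1, "xyz": [0, 0, -12], "delta_rot": [0, 0, 0]},
    {"hand": 1, "xyz": [0, 0, -12], "delta_rot": [0, 0, 0]},
    {"hand": 1, "xyz": [0, 0, -12], "delta_rot": [0, 0, 0]},
  ],
)

```text
clock: 24.58
position: [390.0, 317.9, 205.6]
ee_rot: [0.761, -0.649, 0.0, -0.004]
contact_force: [0.4, -0.4, -0.2]
gripper_width: 85.6
```

```bash
python3 - <<'E'
from h import *
go([605,-40,250],186)
p=get_image("side");cv2.imwrite("pics/s9.png",p["frame"])
for l in ["peg_jar","tin","canister","tray","embedder","stall"]:
    print(l,[(np.round(r["xyz"]).tolist(),round(r["confidence"],2)) for r in nets.pinpoint(p,l)][:2])
E
```

```text
t24.58 pos [390.  317.9 205.6] yaw -80.9 w85.6 -> xyz cm [38.72, -15.58, -4.55] rot [-0.0, 0.009, 1.625] rows>=13.0
peg_jar [([557.0, 347.0, 6.0], 0.92)]
tin [([469.0, 328.0, 3.0], 0.91)]
canister [([623.0, -249.0, 1.0], 0.86), ([390.0, 314.0, 4.0], 0.75)]
tray [([472.0, 331.0, -2.0], 0.69)]
embedder [([597.0, -38.0, 3.0], 0.74)]
stall [([596.0, -30.0, 4.0], 0.68)]
```

View pics/s9.png

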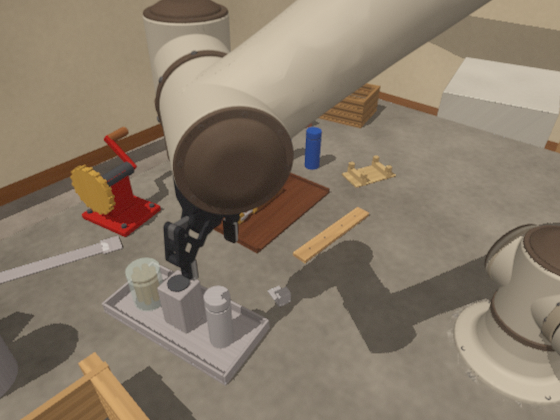

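All three stand in the tray: jar (143,283), tin (180,302), canister (218,317). Now the embedder.

Emit:
apply_moves(
  steps=[
    {"hand": 1, "xyz": [2.3, -0.9, -0.3], "delta_rot": [0, 0, 0.1]},
    {"hand": 1, "xyz": [5, -2, -0.6], "delta_rot": [0, 0, 0.22]},
    {"hand": 1, "xyz": [7.8, -3.1, -1], "delta_rot": [0, 0, 0.34]},
    {"hand": 1, "xyz": [10.7, -4.3, -1.3], "delta_rot": [0, 0.003, 0.46]},
    {"hand": 1, "xyz": [13.5, -5.4, -1.6], "delta_rot": [0, 0.003, 0.58]},
    {"hand": 1, "xyz": [16.4, -6.6, -2], "delta_rot": [0, 0.004, 0.7]},
    {"hand": 1, "xyz": [19.2, -7.7, -2.3], "delta_rot": [0, 0.005, 0.82]},
    {"hand": 1, "xyz": [22, -8.9, -2.6], "delta_rot": [0, 0.006, 0.94]},
    {"hand": 1, "xyz": [25, -10, -3], "delta_rot": [0, 0.008, 1.06]},
    {"hand": 1, "xyz": [28, -11.2, -3.3], "delta_rot": [0, 0.009, 1.18]},
    {"hand": 1, "xyz": [31, -12.4, -3.6], "delta_rot": [0, 0.009, 1.3]},
    {"hand": 1, "xyz": [33.5, -13.4, -4], "delta_rot": [0, 0.009, 1.4]},
  ],
)

```text
clock: 25.93
position: [575.4, 5.5, 242.8]
ee_rot: [-0.161, 0.987, -0.003, -0.002]
contact_force: [0.3, 0.4, 0.6]
gripper_width: 85.6
```

```bash
python3 - <<'E'
from h import *
go([600,-35,230],186)
E
```

```text
t25.93 pos [575.4   5.5 242.8] yaw -161.5 w85.6 -> xyz cm [-1.05, -4.62, 1.3] rot [-0.005, -0.004, 0.219] rows>=1.8
```

Emit:
apply_moves(
  steps=[
    {"hand": 1, "xyz": [-0.5, -2.3, 0.6], "delta_rot": [0, 0, 0.11]},
    {"hand": 1, "xyz": [-1, -4.6, 1.3], "delta_rot": [-0.005, -0.004, 0.219]},
    {"hand": 1, "xyz": [-1, -4.6, 1.3], "delta_rot": [-0.005, -0.004, 0.219]},
    {"hand": 1, "xyz": [-1, -4.6, 1.3], "delta_rot": [-0.005, -0.004, 0.219]},
    {"hand": 1, "xyz": [-1, -4.6, 1.3], "delta_rot": [-0.005, -0.004, 0.219]},
    {"hand": 1, "xyz": [-1, -4.6, 1.3], "delta_rot": [-0.005, -0.004, 0.219]},
  ],
)

```text
clock: 26.43
position: [599.0, -32.1, 230.9]
ee_rot: [-0.056, 0.998, 0.0, 0.001]
contact_force: [0.6, 0.2, 0.7]
gripper_width: 85.2
```

```bash
python3 - <<'E'
from h import *
p=get_image("wrist");f=p["frame"]
hsv=cv2.cvtColor(f,cv2.COLOR_BGR2HSV)
m=(nets.outline_of(p,"embedder")[0]["pixels"]).astype(np.uint8)
h=(cv2.inRange(hsv,(5,150,130),(16,255,255))>0).astype(np.uint8)*cv2.dilate(m,np.ones((9,9)))
c=max(cv2.findContours(h,0,1)[0],key=cv2.contourArea);r=cv2.minAreaRect(c);b=cv2.boxPoints(r)
print(r,[ray(p,u,v,26)[:2].round(1).tolist() for u,v in b], "ctr",ray(p,*r[0],26).round(1))
print([(np.round(x["xyz"]).tolist(),round(x["confidence"],2)) for x in nets.pinpoint(p,"embedder")])
cv2.polylines(f,[b.astype(int)],True,(0,255,0),1);cv2.imwrite("pics/w10.png",f)
go([600,-35,230],186)
E
```

```text
((274.7091064453125, 206.96438598632812), (182.15371704101562, 28.41565704345703), 89.0759506225586) [[621.6, -92.9], [596.5, -96.1], [571.7, 83.5], [600.8, 87.3]] ctr [598.5 -11.1  26. ]
[([603.0, -40.0, 8.0], 0.84)]
t26.58 pos [599.1 -32.  231.3] yaw -173.5 w85.6 -> xyz cm [-0.06, -0.31, 0.13] rot [0.001, 0.002, 0.008] rows>=0.1
```

View pics/w10.png

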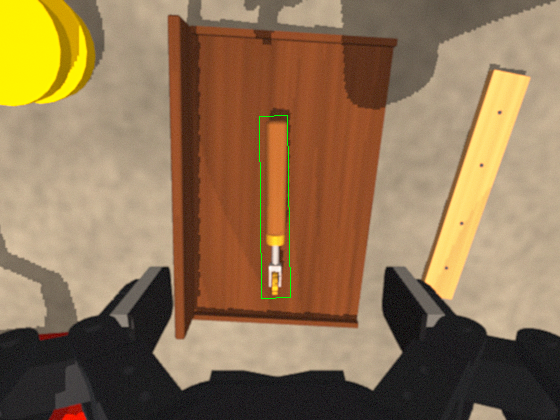

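```bash
python3 - <<'E'
from h import *
p=get_image("wrist")
a=ray(p,277,122,26);b=ray(p,275.7,235,26);b2=ray(p,275.7,245,24);t=ray(p,275,296,20)
for q in (a,b,b2,t):print(q.round(1))
print(np.linalg.norm(b-a),np.linalg.norm(b2-a),np.linalg.norm(t[:2]-a[:2]))
d=(b-a)/np.linalg.norm(b-a);print(np.degrees(np.arctan2(d[1],d[0])))
o=a+55*d;g=o+10*d;print("origin",o.round(1),"grasp",g.round(1))
f=cv2.resize(p["frame"][100:310,200:350],None,fx=2.8,fy=2.8,interpolation=cv2.INTER_CUBIC);cv2.imwrite("pics/w10z.png",f)
go([g[0],g[1],80],np.degrees(np.arctan2(d[1],d[0]))+90)
E
```

```text
[605.4 -89.4  26. ]
[594.6  17.4  26. ]
[593.4  28.6  24. ]
[587.6  87.   20. ]
107.3475751120926 118.60729180176396 177.32968990707747
95.74723363592362
origin [599.8 -34.7  26. ] grasp [598.8 -24.7  26. ]
t26.63 pos [599.1 -32.1 231.3] yaw -173.6 w85.3 -> xyz cm [-0.02, 0.72, 15.13] rot [0.001, 0.002, 0.012] rows>=3.6
```

View pics/w10z.png

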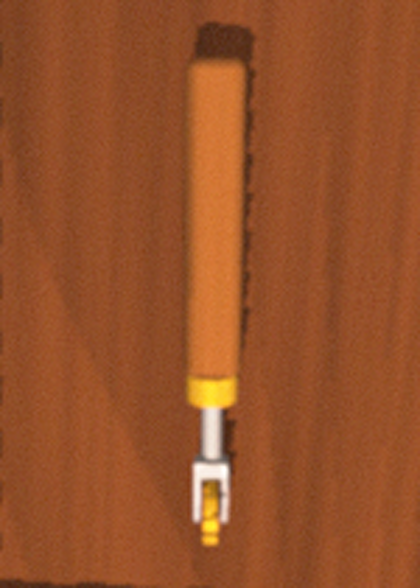

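Handle spans crop y 60–378 and the wheel tip is at 545, so the origin is about (600,-34.5) with yaw 95.7°. Descend to grasp 12 mm wheel-ward of the origin.

Emit:
apply_moves(
  steps=[
    {"hand": 1, "xyz": [0, 0.3, 4], "delta_rot": [0, 0, 0.005]},
    {"hand": 1, "xyz": [0, 0.6, 8], "delta_rot": [0, 0, 0.01]},
    {"hand": 1, "xyz": [0, 0.8, 12], "delta_rot": [0.001, 0.002, 0.012]},
    {"hand": 1, "xyz": [0, 0.9, 15.1], "delta_rot": [0.001, 0.002, 0.012]},
    {"hand": 1, "xyz": [0, 0.9, 15.1], "delta_rot": [0.001, 0.002, 0.012]},
    {"hand": 1, "xyz": [0, 0.9, 15.1], "delta_rot": [0.001, 0.002, 0.012]},
    {"hand": 1, "xyz": [0, 0.9, 15.1], "delta_rot": [0.001, 0.002, 0.012]},
  ],
)

```text
clock: 27.22
position: [600.1, -23.5, 82.0]
ee_rot: [-0.05, 0.999, -0.0, 0.002]
contact_force: [0.6, 0.3, 1.4]
gripper_width: 85.3
```

```bash
python3 - <<'E'
from h import *
go([598.8,-23,34],185.7)
p=get_image("wrist");cv2.imwrite("pics/w11.png",p["frame"])
E
```

```text
t27.22 pos [600.1 -23.5  82. ] yaw -174.3 w85.3 -> xyz cm [0.14, 0.06, 4.8] rot [-0.001, 0.003, 0.001] rows>=1.2
```

View pics/w11.png

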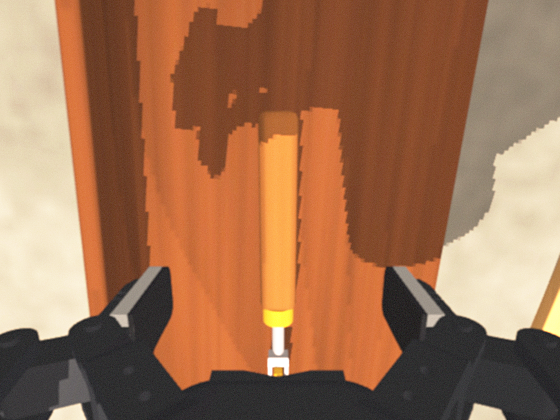

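Handle is aligned and centred between the jaws (u≈279). Descend and grip.

Emit:
apply_moves(
  steps=[
    {"hand": 1, "xyz": [0.1, 0, 2], "delta_rot": [0, 0, 0]},
    {"hand": 1, "xyz": [0.1, 0, 3.5], "delta_rot": [0, 0, 0]},
    {"hand": 1, "xyz": [0.1, 0, 4.6], "delta_rot": [0, 0, 0]},
    {"hand": 1, "xyz": [0.1, 0, 4.8], "delta_rot": [0, 0, 0]},
    {"hand": 0, "xyz": [0.1, 0, 4.8], "delta_rot": [0, 0, 0]},
    {"hand": 0, "xyz": [0.1, 0, 4.8], "delta_rot": [0, 0, 0]},
    {"hand": 0, "xyz": [0.1, 0, 4.8], "delta_rot": [0, 0, 0]},
    {"hand": 0, "xyz": [0.1, 0, 4.8], "delta_rot": [0, 0, 0]},
    {"hand": 0, "xyz": [0.1, 0, 4.8], "delta_rot": [0, 0, 0]},
    {"hand": 0, "xyz": [0.1, 0, 4.8], "delta_rot": [0, 0, 0]},
    {"hand": 0, "xyz": [0.1, 0, 4.8], "delta_rot": [0, 0, 0]},
    {"hand": 0, "xyz": [0.1, 0, 4.8], "delta_rot": [0, 0, 0]},
  ],
)

```text
clock: 28.27
position: [598.1, -23.8, 32.8]
ee_rot: [-0.05, 0.999, -0.0, 0.001]
contact_force: [-0.4, 0.1, 5.1]
gripper_width: 18.5
```

```bash
python3 - <<'E'
from h import *
go([598.8,-23,34],185.7); print(st()[2]["contact_force"])
E
```

```text
t28.27 pos [598.1 -23.8  32.8] yaw -174.3 w18.5 -> xyz cm [-0.07, 0.07, -0.12] rot [-0.001, 0.001, -0.0] rows>=0.0
[-0.39229133  0.13152314  5.08275951]
```

Emit:
apply_moves(
  steps=[
    {"hand": 0, "xyz": [0, 0, -1], "delta_rot": [0, 0, 0]},
    {"hand": 0, "xyz": [0, 0, -3], "delta_rot": [0, 0, 0]},
    {"hand": 0, "xyz": [0, 0, -6], "delta_rot": [0, 0, 0]},
    {"hand": 0, "xyz": [0, 0, -9], "delta_rot": [0, 0, 0]},
    {"hand": 0, "xyz": [0, 0, -12], "delta_rot": [0, 0, 0]},
    {"hand": 0, "xyz": [0, 0, -15], "delta_rot": [0, 0, 0]},
    {"hand": 0, "xyz": [0, 0, -17], "delta_rot": [0, 0, 0]},
    {"hand": 0, "xyz": [0, 0, -17], "delta_rot": [0, 0, 0]},
  ],
)

```text
clock: 28.93
position: [599.7, -23.8, 207.6]
ee_rot: [-0.05, 0.999, -0.0, 0.005]
contact_force: [0.9, 0.6, -0.3]
gripper_width: 18.4
```

```bash
python3 - <<'E'
from h import *
go([480,-260,200],186)
p=get_image("wrist");cv2.imwrite("pics/w12.png",p["frame"])
p=get_image("scene");cv2.imwrite("pics/c12.png",cv2.resize(p["frame"][190:270,90:210],None,fx=5,fy=5,interpolation=cv2.INTER_CUBIC))
E
```

```text
t28.93 pos [599.7 -23.8 207.6] yaw -174.3 w18.4 -> xyz cm [14.27, -22.31, 0.64] rot [-0.001, 0.009, -0.005] rows>=6.4
```

View pics/w12.png

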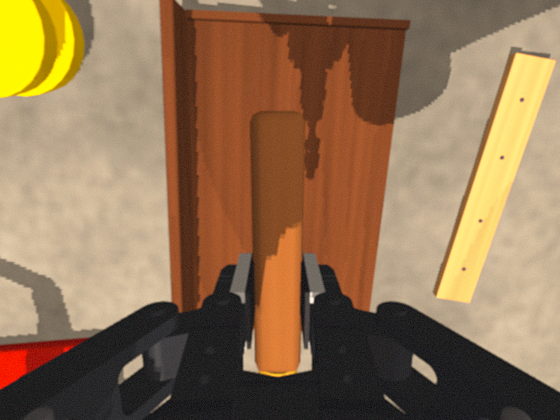

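View pics/c12.png

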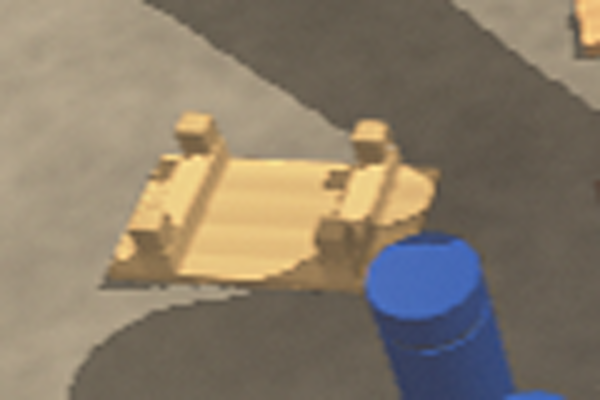

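Embedder gripped level. Move near the cradle for a look.

Emit:
apply_moves(
  steps=[
    {"hand": 0, "xyz": [1.5, -2.3, 0], "delta_rot": [0, 0, 0]},
    {"hand": 0, "xyz": [3.3, -5.2, 0], "delta_rot": [0, 0.002, 0]},
    {"hand": 0, "xyz": [5.4, -8.4, 0], "delta_rot": [0, 0.004, 0]},
    {"hand": 0, "xyz": [7.5, -11.7, 0], "delta_rot": [0, 0.006, 0]},
    {"hand": 0, "xyz": [9.6, -15, 0], "delta_rot": [0, 0.008, 0]},
    {"hand": 0, "xyz": [11.7, -18.3, 0], "delta_rot": [0, 0.009, 0]},
    {"hand": 0, "xyz": [13.3, -20.8, 0], "delta_rot": [0, 0.009, -0.005]},
    {"hand": 0, "xyz": [14.3, -22.3, 0.6], "delta_rot": [0, 0.009, -0.005]},
    {"hand": 0, "xyz": [14.3, -22.3, 0.6], "delta_rot": [0, 0.009, -0.005]},
    {"hand": 0, "xyz": [14.3, -22.3, 0.6], "delta_rot": [0, 0.009, -0.005]},
  ],
)

```text
clock: 29.87
position: [475.5, -260.3, 194.1]
ee_rot: [-0.051, 0.999, 0.0, -0.007]
contact_force: [0.1, -0.3, -0.1]
gripper_width: 18.0
```

```bash
python3 - <<'E'
from h import *
import pickle
go([480,-260,200],186)
p=get_image("wrist");cv2.imwrite("pics/w13.png",p["frame"]);pickle.dump({k:p[k] for k in p if k!="frame"},open("w13.pkl","wb"))
print([(np.round(x["xyz"]).tolist(),round(x["confidence"],2)) for x in nets.pinpoint(p,"cradle")])
E
```

```text
t29.87 pos [ 475.5 -260.3  194.1] yaw -174.2 w18.0 -> xyz cm [-0.44, -0.01, -0.6] rot [0.001, -0.014, -0.003] rows>=0.2
[]
```

View pics/w13.png

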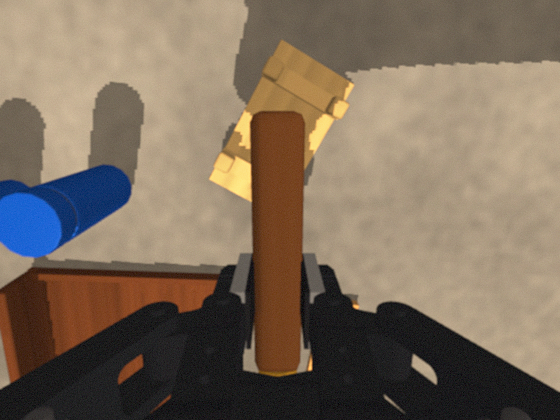

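```bash
python3 - <<'E'
from h import *
import pickle
p=pickle.load(open("w13.pkl","rb"))
for u,v in [(283,40),(354,84),(209,181)]:
    print([ray(p,u,v,z)[:2].round(1).tolist() for z in (0,8)])
f=cv2.imread("pics/w13.png")[20:220,190:370];cv2.imwrite("pics/w13z.png",cv2.resize(f,None,fx=3,fy=3,interpolation=cv2.INTER_CUBIC))
f=cv2.imread("pics/scene0.png")[195:260,100:190];cv2.imwrite("pics/c0z.png",cv2.resize(f,None,fx=8,fy=8,interpolation=cv2.INTER_CUBIC))
f=cv2.imread("pics/side0.png")[145:200,330:410];cv2.imwrite("pics/c0s.png",cv2.resize(f,None,fx=8,fy=8,interpolation=cv2.INTER_CUBIC))
E
```

```text
[[479.8, -383.3], [479.8, -381.9]]
[[416.6, -355.8], [418.3, -355.1]]
[[533.9, -260.7], [532.7, -262.4]]
```

View pics/w13z.png

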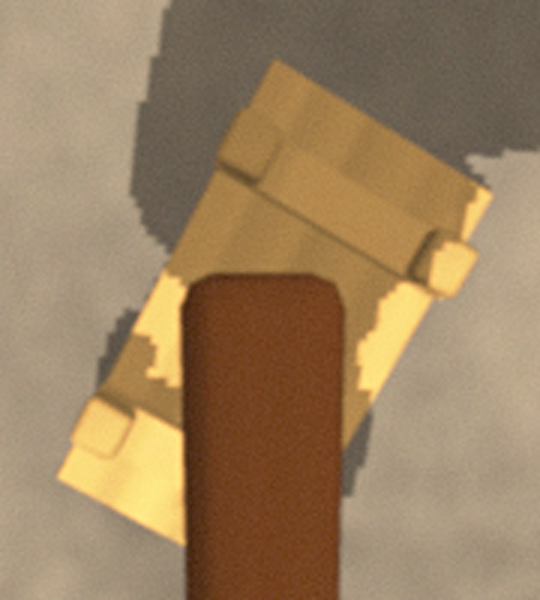

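View pics/c0z.png

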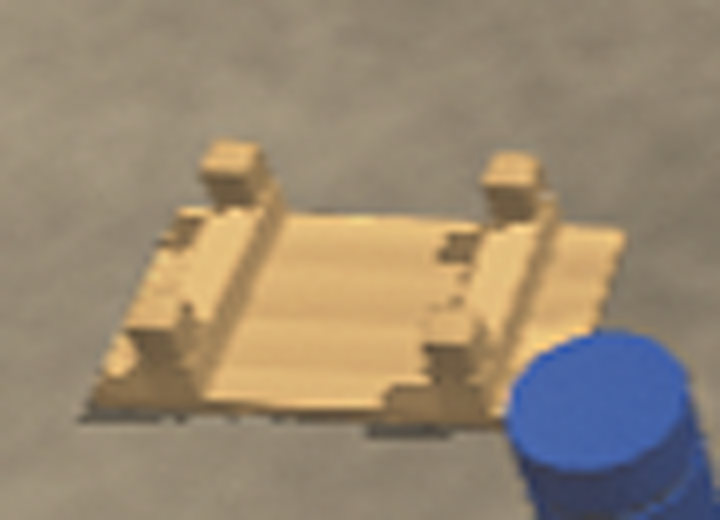

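View pics/c0s.png

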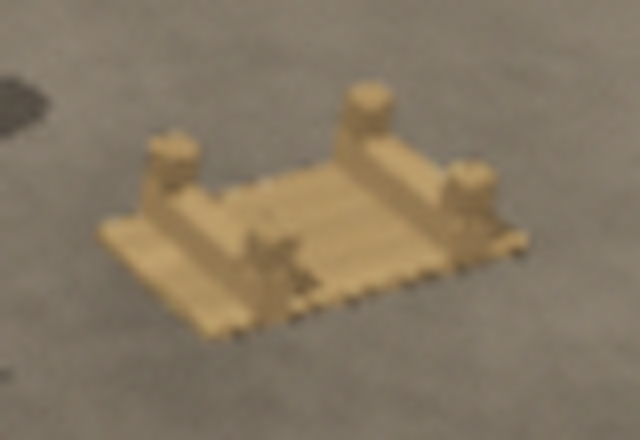

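```bash
python3 - <<'E'
from h import *
import pickle
p=pickle.load(open("w13.pkl","rb"))
e=ray(p,277.5,112,194.1-6.8);print(e,np.linalg.norm(e[:2]-[475.5,-260.3]))
go([481,-300,110],156.2)
E
```

```text
[ 481.46020889 -327.39379348  187.3       ] 67.35800779181002
t29.97 pos [ 477.  -259.4  195.1] yaw -174.0 w18.2 -> xyz cm [-0.07, -4.09, 8.51] rot [-0.003, -0.011, 0.52] rows>=4.2
```

Emit:
apply_moves(
  steps=[
    {"hand": 0, "xyz": [0, -0.6, 1], "delta_rot": [0, -0.002, 0.08]},
    {"hand": 0, "xyz": [0, -1.4, 2.5], "delta_rot": [0, -0.004, 0.18]},
    {"hand": 0, "xyz": [0, -2.2, 4], "delta_rot": [0, -0.006, 0.28]},
    {"hand": 0, "xyz": [0, -3, 6], "delta_rot": [-0.001, -0.008, 0.38]},
    {"hand": 0, "xyz": [-0.1, -3.8, 7.5], "delta_rot": [-0.002, -0.01, 0.47]},
    {"hand": 0, "xyz": [-0.1, -4.1, 8.5], "delta_rot": [-0.003, -0.011, 0.52]},
    {"hand": 0, "xyz": [-0.1, -4.1, 8.5], "delta_rot": [-0.003, -0.011, 0.52]},
    {"hand": 0, "xyz": [-0.1, -4.1, 8.5], "delta_rot": [-0.003, -0.011, 0.52]},
    {"hand": 0, "xyz": [-0.1, -4.1, 8.5], "delta_rot": [-0.003, -0.011, 0.52]},
  ],
)

```text
clock: 30.72
position: [482.6, -300.1, 111.7]
ee_rot: [0.205, 0.979, -0.0, 0.001]
contact_force: [0.9, 0.0, -1.1]
gripper_width: 18.4
```

```bash
python3 - <<'E'
from h import *
go([481,-299,53],156.2)
p=get_image("wrist");cv2.imwrite("pics/w14.png",p["frame"])
p=get_image("scene");cv2.imwrite("pics/c14.png",cv2.resize(p["frame"][170:270,80:220],None,fx=5,fy=5,interpolation=cv2.INTER_CUBIC))
E
```

```text
t30.72 pos [ 482.6 -300.1  111.7] yaw 156.3 w18.4 -> xyz cm [0.2, 0.04, 5.87] rot [0.0, 0.003, 0.002] rows>=1.4
```

View pics/w14.png

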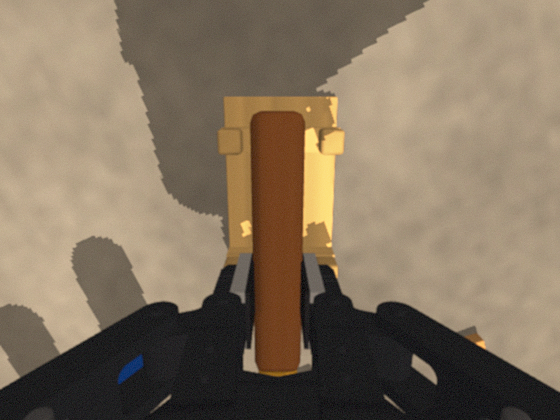

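View pics/c14.png

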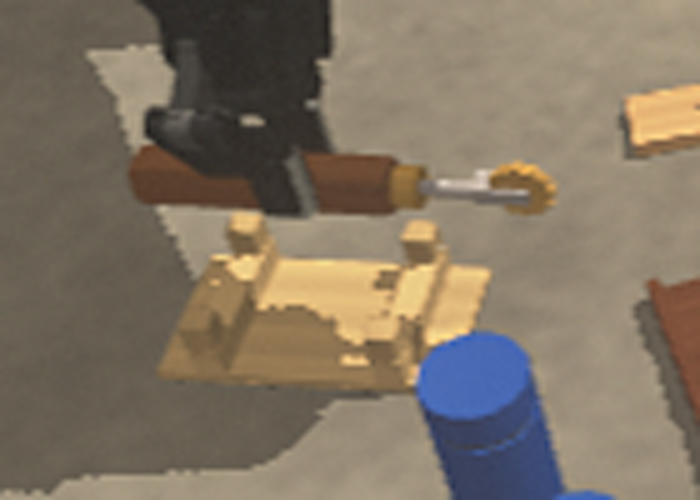

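```bash
python3 - <<'E'
from h import *
p=get_image("wrist")
d=np.array([np.cos(np.radians(66.2)),np.sin(np.radians(66.2))])
c=ray(p,281.5,141,36)[:2]+40*d; e=ray(p,281.5,97,8)[:2]+65*d
b=ray(p,277.5,112,111.7-6.8)[:2]+55*d
print(c,e,"emb origin",b, "shift along,across",(c-b)@d,(c-b)@[-d[1],d[0]],(e-b)@d)
go([481,-299,53],156.2)
E
```

```text
[ 474.79278745 -310.11690792] [ 475.06107834 -309.12992537] emb origin [ 476.42724153 -311.57123024] shift along,across 0.6710700144551116 2.0823444860397315 1.6823867586078112
t30.87 pos [ 482.4 -300.4  112.1] yaw 156.2 w18.3 -> xyz cm [0.2, 0.06, 5.91] rot [0.001, 0.004, 0.001] rows>=1.4
```

Alignment is within 2 mm. Lower with a 2 mm correction.

Emit:
apply_moves(
  steps=[
    {"hand": 0, "xyz": [0.1, 0.05, 1.5], "delta_rot": [0, 0.002, 0]},
    {"hand": 0, "xyz": [0.2, 0.1, 3], "delta_rot": [0, 0.003, 0]},
    {"hand": 0, "xyz": [0.2, 0.1, 4.5], "delta_rot": [0, 0.003, 0]},
    {"hand": 0, "xyz": [0.2, 0.1, 5.3], "delta_rot": [0, 0.003, 0]},
    {"hand": 0, "xyz": [0.2, 0.1, 5.7], "delta_rot": [0, 0.003, 0]},
    {"hand": 0, "xyz": [0.2, 0.1, 6], "delta_rot": [0, 0.003, 0]},
    {"hand": 0, "xyz": [0.2, 0.1, 6.2], "delta_rot": [0, 0.003, 0]},
    {"hand": 0, "xyz": [0.2, 0.1, 6.3], "delta_rot": [0, 0.003, 0]},
    {"hand": 0, "xyz": [0.2, 0.1, 6.3], "delta_rot": [0, 0.003, 0]},
    {"hand": 0, "xyz": [0.2, 0.1, 6.3], "delta_rot": [0, 0.003, 0]},
  ],
)

```text
clock: 31.7
position: [480.7, -299.1, 48.6]
ee_rot: [0.206, 0.978, 0.0, -0.0]
contact_force: [0.1, 0.6, 0.2]
gripper_width: 18.3
```

```bash
python3 - <<'E'
from h import *
go([481,-299,47],156.2);print(st()[2]["contact_force"])
E
```

```text
t31.70 pos [ 480.7 -299.1   48.6] yaw 156.2 w18.3 -> xyz cm [-0.03, 0.02, 0.16] rot [0.001, -0.0, -0.001] rows>=0.0
[0.07079829 0.55677209 0.20838595]
```

Emit:
apply_moves(
  steps=[
    {"hand": 0, "xyz": [0, 0, 0.1], "delta_rot": [0, 0, 0]},
    {"hand": 0, "xyz": [0, 0, 0.2], "delta_rot": [0, 0, 0]},
    {"hand": 0, "xyz": [0, 0, 0.2], "delta_rot": [0, 0, 0]},
    {"hand": 0, "xyz": [0, 0, 0.2], "delta_rot": [0, 0, 0]},
  ],
)

```text
clock: 32.03
position: [480.6, -299.1, 46.7]
ee_rot: [0.206, 0.978, 0.0, -0.0]
contact_force: [-0.9, 1.3, 4.4]
gripper_width: 18.4
```

Contact at the expected height. Release and rise.

Emit:
apply_moves(
  steps=[
    {"hand": 1, "xyz": [0, 0, 0], "delta_rot": [0, 0, 0]},
    {"hand": 1, "xyz": [0, 0, 0], "delta_rot": [0, 0, 0]},
    {"hand": 1, "xyz": [0, 0, 0], "delta_rot": [0, 0, 0]},
    {"hand": 1, "xyz": [0, 0, 0], "delta_rot": [0, 0, 0]},
    {"hand": 1, "xyz": [0, 0, 0], "delta_rot": [0, 0, 0]},
    {"hand": 1, "xyz": [0, 0, -1.5], "delta_rot": [0, 0, 0]},
    {"hand": 1, "xyz": [0, 0, -4], "delta_rot": [0, 0, 0]},
    {"hand": 1, "xyz": [0, 0, -8], "delta_rot": [0, 0, 0]},
    {"hand": 1, "xyz": [0, 0, -12], "delta_rot": [0, 0, 0]},
    {"hand": 1, "xyz": [0, 0, -16], "delta_rot": [0, 0, 0]},
    {"hand": 1, "xyz": [0, 0, -16], "delta_rot": [0, 0, 0]},
    {"hand": 1, "xyz": [0, 0, -16], "delta_rot": [0, 0, 0]},
  ],
)

```text
clock: 33.03
position: [481.8, -299.5, 209.1]
ee_rot: [0.207, 0.978, 0.0, 0.003]
contact_force: [0.9, -0.2, -0.7]
gripper_width: 85.7
```

```bash
python3 - <<'E'
from h import *
go([390,317,200],279.5)
p=get_image("wrist");cv2.imwrite("pics/w15.png",p["frame"])
d=np.array([np.cos(np.radians(66.2)),np.sin(np.radians(66.2))])
q=get_image("scene");cv2.imwrite("pics/c15.png",cv2.resize(q["frame"][170:270,80:220],None,fx=5,fy=5,interpolation=cv2.INTER_CUBIC))
E
```

```text
t33.03 pos [ 481.8 -299.5  209.1] yaw 156.2 w85.7 -> xyz cm [33.32, 52.68, 0.8] rot [-0.005, 0.005, -2.153] rows>=17.2
```

View pics/w15.png

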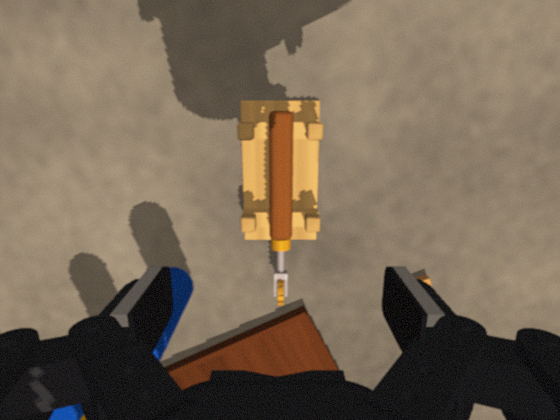

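View pics/c15.png

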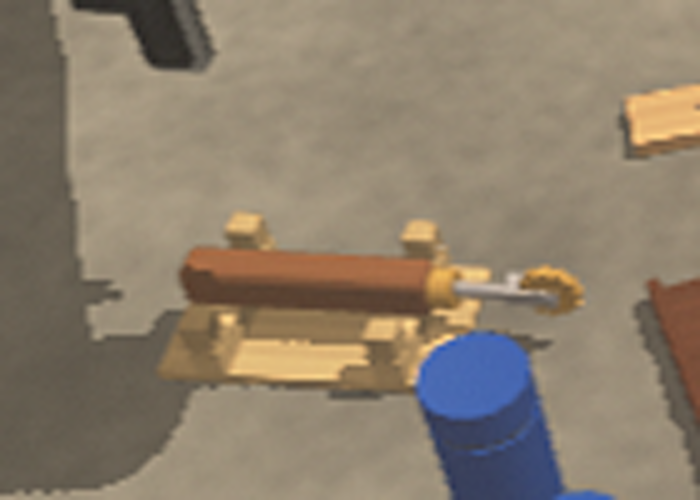

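Embedder lies centred in both notches: handle at u 281 against cheek midline 281, along-middle v 176 against 177. Now fetch the canister.

Emit:
apply_moves(
  steps=[
    {"hand": 1, "xyz": [1.5, 2.4, 0], "delta_rot": [0, 0, -0.1]},
    {"hand": 1, "xyz": [3.3, 5.3, 0], "delta_rot": [0, 0, -0.21]},
    {"hand": 1, "xyz": [5.2, 8.3, 0], "delta_rot": [0, 0, -0.33]},
    {"hand": 1, "xyz": [7.1, 11.3, 0], "delta_rot": [0, 0, -0.45]},
    {"hand": 1, "xyz": [9, 14.3, 0], "delta_rot": [0, 0, -0.57]},
    {"hand": 1, "xyz": [10.9, 17.3, 0], "delta_rot": [0, 0, -0.69]},
    {"hand": 1, "xyz": [12.8, 20.3, 0], "delta_rot": [0, 0, -0.81]},
    {"hand": 1, "xyz": [14.7, 23.3, 0], "delta_rot": [0, 0, -0.93]},
    {"hand": 1, "xyz": [16.6, 26.3, 0], "delta_rot": [0, 0, -1.05]},
    {"hand": 1, "xyz": [18.5, 29.3, 0], "delta_rot": [0, 0, -1.17]},
    {"hand": 1, "xyz": [20.4, 32.3, 0], "delta_rot": [0, 0, -1.29]},
    {"hand": 1, "xyz": [22.2, 35, 0], "delta_rot": [0, 0, -1.4]},
  ],
)

```text
clock: 34.13
position: [417.6, 112.1, 205.0]
ee_rot: [-0.475, 0.88, 0.001, -0.002]
contact_force: [0.6, 0.1, -0.5]
gripper_width: 85.4
```

```bash
python3 - <<'E'
from h import *
go([390,317,180],279.5)
E
```

```text
t34.13 pos [417.6 112.1 205. ] yaw -123.3 w85.4 -> xyz cm [-15.63, 13.54, 2.49] rot [0.004, -0.002, -0.746] rows>=6.0
```

Emit:
apply_moves(
  steps=[
    {"hand": 1, "xyz": [-2.2, 1.9, 0], "delta_rot": [0, 0, -0.11]},
    {"hand": 1, "xyz": [-4.6, 4, 0], "delta_rot": [0, 0, -0.23]},
    {"hand": 1, "xyz": [-7.2, 6.2, 0.4], "delta_rot": [0.001, 0, -0.35]},
    {"hand": 1, "xyz": [-9.8, 8.5, 0.9], "delta_rot": [0.002, -0.001, -0.47]},
    {"hand": 1, "xyz": [-12.4, 10.7, 1.4], "delta_rot": [0.003, -0.001, -0.59]},
    {"hand": 1, "xyz": [-14.5, 12.5, 2], "delta_rot": [0.004, -0.002, -0.69]},
    {"hand": 1, "xyz": [-15.6, 13.5, 2.5], "delta_rot": [0.004, -0.002, -0.746]},
    {"hand": 1, "xyz": [-15.6, 13.5, 2.5], "delta_rot": [0.004, -0.002, -0.746]},
    {"hand": 1, "xyz": [-15.6, 13.5, 2.5], "delta_rot": [0.004, -0.002, -0.746]},
    {"hand": 1, "xyz": [-15.6, 13.5, 2.5], "delta_rot": [0.004, -0.002, -0.746]},
  ],
)

```text
clock: 34.97
position: [392.4, 314.4, 180.7]
ee_rot: [0.761, -0.649, 0.001, -0.0]
contact_force: [0.2, -0.3, -0.1]
gripper_width: 85.5
```

```bash
python3 - <<'E'
from h import *
go([390.2,317.7,85],279.5)
p=get_image("wrist");cv2.imwrite("pics/w16.png",p["frame"]);print(proj(p,[390.2,317.7,117]))
E
```

```text
t34.97 pos [392.4 314.4 180.7] yaw -80.9 w85.5 -> xyz cm [-0.37, 0.18, 9.57] rot [-0.001, -0.001, -0.008] rows>=2.3
[272.03270555 240.98229818]
```

View pics/w16.png

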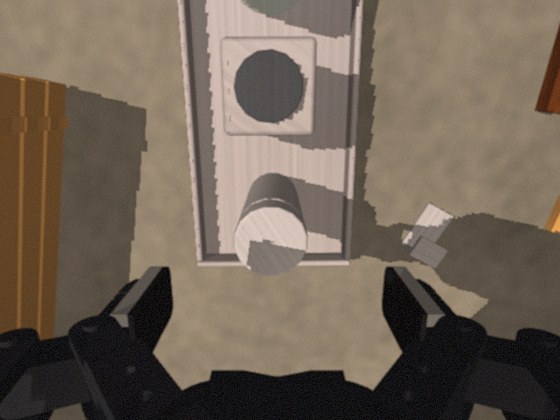

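Emit:
apply_moves(
  steps=[
    {"hand": 1, "xyz": [-0.2, 0.1, 2.5], "delta_rot": [0, 0, 0]},
    {"hand": 1, "xyz": [-0.4, 0.2, 5.5], "delta_rot": [0, 0, 0]},
    {"hand": 1, "xyz": [-0.4, 0.2, 8], "delta_rot": [0, 0, 0]},
    {"hand": 1, "xyz": [-0.4, 0.2, 9.6], "delta_rot": [0, 0, 0]},
    {"hand": 1, "xyz": [-0.4, 0.2, 9.6], "delta_rot": [0, 0, 0]},
    {"hand": 0, "xyz": [-0.4, 0.2, 9.6], "delta_rot": [0, 0, 0]},
    {"hand": 0, "xyz": [-0.4, 0.2, 9.6], "delta_rot": [0, 0, 0]},
    {"hand": 0, "xyz": [-0.4, 0.2, 9.6], "delta_rot": [0, 0, 0]},
    {"hand": 0, "xyz": [-0.4, 0.2, 9.6], "delta_rot": [0, 0, 0]},
    {"hand": 0, "xyz": [-0.4, 0.2, 9.6], "delta_rot": [0, 0, 0]},
    {"hand": 0, "xyz": [-0.4, 0.2, 9.6], "delta_rot": [0, 0, 0]},
    {"hand": 0, "xyz": [-0.4, 0.2, 9.6], "delta_rot": [0, 0, 0]},
  ],
)

```text
clock: 36.02
position: [391.2, 319.5, 87.4]
ee_rot: [0.761, -0.648, 0.001, -0.003]
contact_force: [1.4, -3.0, 6.8]
gripper_width: 40.8
```

Emit:
apply_moves(
  steps=[
    {"hand": 0, "xyz": [0, 0, 0], "delta_rot": [0, 0, 0]},
    {"hand": 0, "xyz": [0, 0, -2], "delta_rot": [0, 0, 0]},
    {"hand": 0, "xyz": [0, 0, -5], "delta_rot": [0, 0, 0]},
    {"hand": 0, "xyz": [0, 0, -8], "delta_rot": [0, 0, 0]},
    {"hand": 0, "xyz": [0, 0, -11], "delta_rot": [0, 0, 0]},
    {"hand": 0, "xyz": [0, 0, -13], "delta_rot": [0, 0, 0]},
    {"hand": 0, "xyz": [0, 0, -14], "delta_rot": [0, 0, 0]},
    {"hand": 0, "xyz": [0, 0, -14], "delta_rot": [0, 0, 0]},
  ],
)

```text
clock: 36.68
position: [390.7, 319.8, 228.3]
ee_rot: [0.761, -0.649, 0.0, -0.005]
contact_force: [0.5, 0.4, -1.3]
gripper_width: 40.6
```

```bash
python3 - <<'E'
from h import *
go([552.5,-109.3,225],180)
E
```

```text
t36.68 pos [390.7 319.8 228.3] yaw -80.9 w40.6 -> xyz cm [44.94, -9.17, 0.13] rot [-0.0, 0.011, 1.73] rows>=13.8
```

Emit:
apply_moves(
  steps=[
    {"hand": 0, "xyz": [2, -0.4, 0], "delta_rot": [0, 0, 0.08]},
    {"hand": 0, "xyz": [5, -1, 0], "delta_rot": [0, 0, 0.19]},
    {"hand": 0, "xyz": [8.2, -1.7, 0], "delta_rot": [0, 0.001, 0.31]},
    {"hand": 0, "xyz": [11.4, -2.3, 0], "delta_rot": [0, 0.002, 0.43]},
    {"hand": 0, "xyz": [14.6, -3, 0], "delta_rot": [0, 0.003, 0.55]},
    {"hand": 0, "xyz": [17.8, -3.6, 0], "delta_rot": [0, 0.004, 0.67]},
    {"hand": 0, "xyz": [21, -4.3, 0], "delta_rot": [0, 0.005, 0.79]},
    {"hand": 0, "xyz": [24.2, -5, 0], "delta_rot": [0, 0.006, 0.91]},
    {"hand": 0, "xyz": [27.4, -5.6, 0], "delta_rot": [0, 0.007, 1.03]},
    {"hand": 0, "xyz": [30.6, -6.2, 0], "delta_rot": [0, 0.008, 1.15]},
    {"hand": 0, "xyz": [33.8, -6.9, 0], "delta_rot": [0, 0.009, 1.27]},
    {"hand": 0, "xyz": [36.4, -7.4, 0], "delta_rot": [0, 0.01, 1.38]},
  ],
)

```text
clock: 37.68
position: [520.3, -30.8, 223.1]
ee_rot: [-0.171, 0.985, -0.003, -0.003]
contact_force: [0.6, 0.3, -1.2]
gripper_width: 40.9
```

```bash
python3 - <<'E'
from h import *
go([552.5,-109.3,225],180)
E
```

```text
t37.68 pos [520.3 -30.8 223.1] yaw -160.4 w40.9 -> xyz cm [-0.39, -8.48, -0.16] rot [-0.005, -0.006, 0.343] rows>=2.7
```

Emit:
apply_moves(
  steps=[
    {"hand": 0, "xyz": [-0.1, -2.5, 0], "delta_rot": [-0.001, -0.001, 0.11]},
    {"hand": 0, "xyz": [-0.2, -5.2, 0], "delta_rot": [-0.003, -0.003, 0.22]},
    {"hand": 0, "xyz": [-0.3, -7.4, 0], "delta_rot": [-0.005, -0.006, 0.31]},
    {"hand": 0, "xyz": [-0.4, -8.5, 0], "delta_rot": [-0.005, -0.006, 0.343]},
    {"hand": 0, "xyz": [-0.4, -8.5, 0], "delta_rot": [-0.005, -0.006, 0.343]},
    {"hand": 0, "xyz": [-0.4, -8.5, 0], "delta_rot": [-0.005, -0.006, 0.343]},
    {"hand": 0, "xyz": [-0.4, -8.5, 0], "delta_rot": [-0.005, -0.006, 0.343]},
  ],
)

```text
clock: 38.27
position: [553.0, -106.5, 224.8]
ee_rot: [-0.004, 1.0, 0.0, 0.001]
contact_force: [-0.3, 1.0, -1.8]
gripper_width: 40.5
```

```bash
python3 - <<'E'
from h import *
go([552.5,-109.3,90],180)
E
```

```text
t38.27 pos [ 553.  -106.5  224.8] yaw -179.5 w40.5 -> xyz cm [0.07, -0.28, 13.48] rot [0.0, 0.001, 0.008] rows>=3.2
```

Emit:
apply_moves(
  steps=[
    {"hand": 0, "xyz": [0, -0.1, 2.5], "delta_rot": [0, 0, 0]},
    {"hand": 0, "xyz": [0, -0.2, 5.5], "delta_rot": [0, 0, 0]},
    {"hand": 0, "xyz": [0, -0.2, 8.5], "delta_rot": [0, 0, 0]},
    {"hand": 0, "xyz": [0, -0.2, 11], "delta_rot": [0, 0, 0]},
    {"hand": 0, "xyz": [0, -0.2, 12.3], "delta_rot": [0, 0, 0]},
    {"hand": 0, "xyz": [0, -0.2, 12.9], "delta_rot": [0, 0, 0]},
    {"hand": 0, "xyz": [0, -0.2, 13.2], "delta_rot": [0, 0, 0]},
    {"hand": 0, "xyz": [0, -0.2, 13.4], "delta_rot": [0, 0, 0]},
    {"hand": 0, "xyz": [0, -0.2, 13.5], "delta_rot": [0, 0, 0]},
    {"hand": 0, "xyz": [0, -0.2, 13.5], "delta_rot": [0, 0, 0]},
    {"hand": 0, "xyz": [0, -0.2, 13.5], "delta_rot": [0, 0, 0]},
  ],
)

```text
clock: 39.18
position: [554.8, -109.1, 91.9]
ee_rot: [-0.004, 1.0, 0.0, 0.003]
contact_force: [-0.1, -0.3, 0.0]
gripper_width: 40.5
```

Emit:
apply_moves(
  steps=[
    {"hand": 0, "xyz": [0, 0, 0.1], "delta_rot": [0, 0, 0]},
    {"hand": 0, "xyz": [0, 0, 0.2], "delta_rot": [0, 0, 0]},
    {"hand": 0, "xyz": [0, 0, 0.3], "delta_rot": [0, 0, 0]},
    {"hand": 0, "xyz": [0, 0, 0.3], "delta_rot": [0, 0, 0]},
    {"hand": 0, "xyz": [0, 0, 0.3], "delta_rot": [0, 0, 0]},
  ],
)

```text
clock: 39.6
position: [554.4, -109.3, 88.4]
ee_rot: [-0.004, 1.0, -0.0, 0.002]
contact_force: [-1.5, 0.6, 4.0]
gripper_width: 40.8
```

Contact at 88.4 as predicted. Release and go up.

Emit:
apply_moves(
  steps=[
    {"hand": 1, "xyz": [0, 0, 0], "delta_rot": [0, 0, 0]},
    {"hand": 1, "xyz": [0, 0, 0], "delta_rot": [0, 0, 0]},
    {"hand": 1, "xyz": [0, 0, 0], "delta_rot": [0, 0, 0]},
    {"hand": 1, "xyz": [0, 0, 0], "delta_rot": [0, 0, 0]},
    {"hand": 1, "xyz": [0, 0, -1], "delta_rot": [0, 0, 0]},
    {"hand": 1, "xyz": [0, 0, -3], "delta_rot": [0, 0, 0]},
    {"hand": 1, "xyz": [0, 0, -6], "delta_rot": [0, 0, 0]},
    {"hand": 1, "xyz": [0, 0, -9], "delta_rot": [0, 0, 0]},
    {"hand": 1, "xyz": [0, 0, -12], "delta_rot": [0, 0, 0]},
    {"hand": 1, "xyz": [0, 0, -12], "delta_rot": [0, 0, 0]},
    {"hand": 1, "xyz": [0, 0, -12], "delta_rot": [0, 0, 0]},
  ],
)

```text
clock: 40.52
position: [554.9, -109.2, 210.7]
ee_rot: [-0.004, 1.0, 0.0, 0.005]
contact_force: [0.4, 0.1, -0.5]
gripper_width: 85.4
```

```bash
python3 - <<'E'
from h import *
go([472.5,330.5,190],279.5)
p=get_image("scene");f=p["frame"]
x,y,r,z=552,-108.5,21,118
t=np.linspace(0,2*np.pi,60)
k=4.4;f=cv2.resize(f[160:290,200:380],None,fx=k,fy=k,interpolation=cv2.INTER_CUBIC)
for zz in (z,6):
    q=((proj(p,np.c_[x+r*np.cos(t),y+r*np.sin(t),np.full(60,zz)])-[200,160]+.5)*k).astype(int);cv2.polylines(f,[q],True,(0,255,0),1)
cv2.imwrite("pics/c17.png",f)
E
```

```text
t40.52 pos [ 554.9 -109.2  210.7] yaw -179.6 w85.4 -> xyz cm [7.95, 44.02, 2.02] rot [-0.008, 0.007, -1.73] rows>=13.8
```

View pics/c17.png

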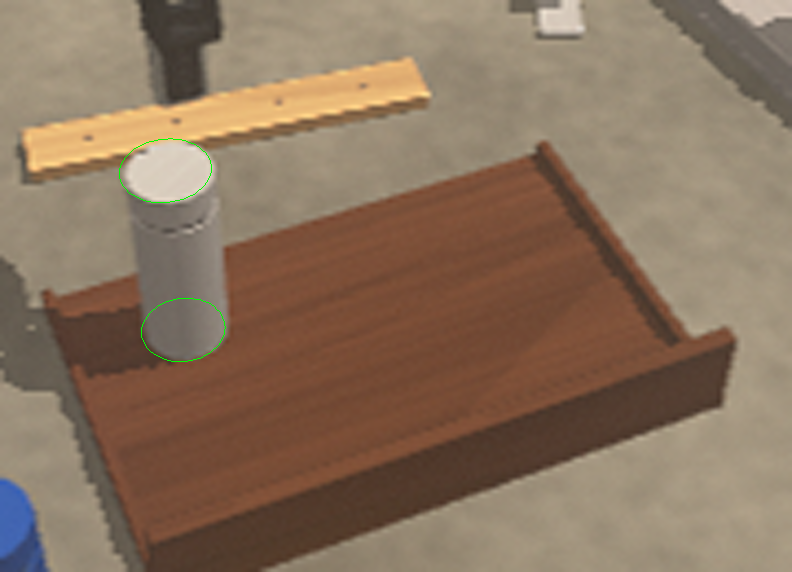

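Canister is back within about 2 mm of its start. Now the tin.

Emit:
apply_moves(
  steps=[
    {"hand": 1, "xyz": [0.4, 2, 0], "delta_rot": [0, 0, -0.1]},
    {"hand": 1, "xyz": [0.9, 5, 0], "delta_rot": [0, 0, -0.21]},
    {"hand": 1, "xyz": [1.5, 8.2, 0], "delta_rot": [0, 0, -0.33]},
    {"hand": 1, "xyz": [2, 11.3, 0], "delta_rot": [-0.001, 0.001, -0.45]},
    {"hand": 1, "xyz": [2.6, 14.4, 0], "delta_rot": [-0.002, 0.002, -0.57]},
    {"hand": 1, "xyz": [3.2, 17.5, 0], "delta_rot": [-0.003, 0.003, -0.69]},
    {"hand": 1, "xyz": [3.7, 20.6, 0], "delta_rot": [-0.004, 0.004, -0.81]},
    {"hand": 1, "xyz": [4.3, 23.7, 0], "delta_rot": [-0.004, 0.004, -0.93]},
    {"hand": 1, "xyz": [4.8, 26.8, 0], "delta_rot": [-0.005, 0.005, -1.05]},
    {"hand": 1, "xyz": [5.4, 29.9, 0], "delta_rot": [-0.006, 0.006, -1.17]},
    {"hand": 1, "xyz": [6, 33, 0], "delta_rot": [-0.006, 0.006, -1.29]},
    {"hand": 1, "xyz": [6.4, 35.5, 0], "delta_rot": [-0.006, 0.006, -1.4]},
  ],
)

```text
clock: 41.57
position: [486.0, 246.8, 206.2]
ee_rot: [-0.649, 0.76, 0.002, -0.003]
contact_force: [-0.6, -0.2, -0.3]
gripper_width: 85.4
```

```bash
python3 - <<'E'
from h import *
go([473.8,331,170],279.5)
E
```

```text
t41.57 pos [486.  246.8 206.2] yaw -99.0 w85.4 -> xyz cm [-8.13, 2.5, 3.62] rot [0.007, -0.001, -0.323] rows>=2.6
```

Emit:
apply_moves(
  steps=[
    {"hand": 1, "xyz": [-2.5, 0.8, 0.5], "delta_rot": [0.002, 0, -0.11]},
    {"hand": 1, "xyz": [-5.3, 1.6, 1.5], "delta_rot": [0.004, 0, -0.22]},
    {"hand": 1, "xyz": [-8.1, 2.5, 2.6], "delta_rot": [0.007, -0.001, -0.323]},
    {"hand": 1, "xyz": [-8.1, 2.5, 3.6], "delta_rot": [0.007, -0.001, -0.323]},
    {"hand": 1, "xyz": [-8.1, 2.5, 3.6], "delta_rot": [0.007, -0.001, -0.323]},
    {"hand": 1, "xyz": [-8.1, 2.5, 3.6], "delta_rot": [0.007, -0.001, -0.323]},
    {"hand": 1, "xyz": [-8.1, 2.5, 3.6], "delta_rot": [0.007, -0.001, -0.323]},
  ],
)

```text
clock: 42.15
position: [475.9, 328.4, 171.6]
ee_rot: [0.761, -0.649, 0.001, -0.001]
contact_force: [0.4, -0.4, 0.7]
gripper_width: 85.6
```

```bash
python3 - <<'E'
from h import *
go([473.8,331.4,76.5],279.1)
p=get_image("wrist");cv2.imwrite("pics/w18.png",p["frame"]);print(proj(p,[473.8,331.4,100]))
E
```

```text
t42.15 pos [475.9 328.4 171.6] yaw -81.0 w85.6 -> xyz cm [-0.33, 0.18, 9.51] rot [-0.002, 0.0, -0.001] rows>=2.3
[272.90437208 235.99701697]
```

View pics/w18.png

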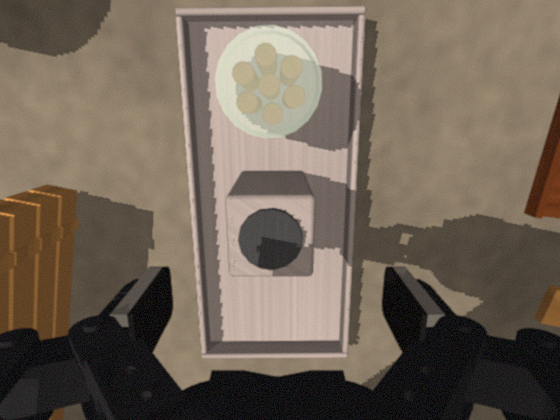

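Tin at (271,238), square to the jaws. Descend, grip and lift.

Emit:
apply_moves(
  steps=[
    {"hand": 1, "xyz": [-0.2, 0.1, 2.5], "delta_rot": [0, 0, 0]},
    {"hand": 1, "xyz": [-0.4, 0.2, 5.5], "delta_rot": [0, 0, 0]},
    {"hand": 1, "xyz": [-0.4, 0.2, 8], "delta_rot": [0, 0, 0]},
    {"hand": 1, "xyz": [-0.4, 0.2, 9.6], "delta_rot": [0, 0, 0]},
    {"hand": 1, "xyz": [-0.4, 0.2, 9.6], "delta_rot": [0, 0, 0]},
    {"hand": 0, "xyz": [-0.4, 0.2, 9.6], "delta_rot": [0, 0, 0]},
    {"hand": 0, "xyz": [-0.4, 0.2, 9.6], "delta_rot": [0, 0, 0]},
    {"hand": 0, "xyz": [-0.4, 0.2, 9.6], "delta_rot": [0, 0, 0]},
    {"hand": 0, "xyz": [-0.4, 0.2, 9.6], "delta_rot": [0, 0, 0]},
    {"hand": 0, "xyz": [-0.4, 0.2, 9.6], "delta_rot": [0, 0, 0]},
    {"hand": 0, "xyz": [-0.4, 0.2, 9.6], "delta_rot": [0, 0, 0]},
    {"hand": 0, "xyz": [-0.4, 0.2, 9.6], "delta_rot": [0, 0, 0]},
  ],
)

```text
clock: 43.2
position: [474.4, 333.5, 77.9]
ee_rot: [0.761, -0.648, 0.001, -0.003]
contact_force: [0.5, -2.8, 6.4]
gripper_width: 51.5
```

Emit:
apply_moves(
  steps=[
    {"hand": 0, "xyz": [0, 0, 0], "delta_rot": [0, 0, 0]},
    {"hand": 0, "xyz": [0, 0, -2], "delta_rot": [0, 0, 0]},
    {"hand": 0, "xyz": [0, 0, -5], "delta_rot": [0, 0, 0]},
    {"hand": 0, "xyz": [0, 0, -8], "delta_rot": [0, 0, 0]},
    {"hand": 0, "xyz": [0, 0, -11], "delta_rot": [0, 0, 0]},
    {"hand": 0, "xyz": [0, 0, -13], "delta_rot": [0, 0, 0]},
    {"hand": 0, "xyz": [0, 0, -14], "delta_rot": [0, 0, 0]},
    {"hand": 0, "xyz": [0, 0, -14], "delta_rot": [0, 0, 0]},
  ],
)

```text
clock: 43.87
position: [473.6, 333.8, 218.3]
ee_rot: [0.761, -0.649, 0.0, -0.004]
contact_force: [-0.0, 1.1, -1.4]
gripper_width: 51.5
```

```bash
python3 - <<'E'
from h import *
go([551.2,-25,218],180)
E
```

```text
t43.87 pos [473.6 333.8 218.3] yaw -80.9 w51.5 -> xyz cm [36.65, -1.97, -0.14] rot [-0.001, 0.01, 1.73] rows>=13.8
```

Emit:
apply_moves(
  steps=[
    {"hand": 0, "xyz": [2, -0.1, 0], "delta_rot": [0, 0, 0.08]},
    {"hand": 0, "xyz": [4.3, -0.2, 0], "delta_rot": [0, 0, 0.19]},
    {"hand": 0, "xyz": [6.8, -0.4, 0], "delta_rot": [0, 0.001, 0.31]},
    {"hand": 0, "xyz": [9.3, -0.5, 0], "delta_rot": [0, 0.002, 0.43]},
    {"hand": 0, "xyz": [11.8, -0.6, 0], "delta_rot": [0, 0.003, 0.55]},
    {"hand": 0, "xyz": [14.3, -0.8, 0], "delta_rot": [0, 0.004, 0.67]},
    {"hand": 0, "xyz": [16.8, -0.9, 0], "delta_rot": [0, 0.005, 0.79]},
    {"hand": 0, "xyz": [19.3, -1, 0], "delta_rot": [0, 0.006, 0.91]},
    {"hand": 0, "xyz": [21.8, -1.2, 0], "delta_rot": [0, 0.007, 1.03]},
    {"hand": 0, "xyz": [24.3, -1.3, 0], "delta_rot": [0, 0.008, 1.15]},
    {"hand": 0, "xyz": [26.8, -1.4, 0], "delta_rot": [0, 0.009, 1.27]},
    {"hand": 0, "xyz": [29, -1.6, 0], "delta_rot": [0, 0.01, 1.38]},
  ],
)

```text
clock: 44.87
position: [533.5, 47.5, 213.0]
ee_rot: [-0.171, 0.985, -0.003, -0.004]
contact_force: [-0.2, -0.0, -1.6]
gripper_width: 51.4
```

```bash
python3 - <<'E'
from h import *
go([551.2,-25,218],180)
E
```

```text
t44.87 pos [533.5  47.5 213. ] yaw -160.3 w51.4 -> xyz cm [0.77, -7.42, -0.46] rot [-0.006, -0.008, 0.343] rows>=2.7
```

Emit:
apply_moves(
  steps=[
    {"hand": 0, "xyz": [0.2, -2.2, 0], "delta_rot": [-0.001, -0.001, 0.11]},
    {"hand": 0, "xyz": [0.5, -4.6, -0.2], "delta_rot": [-0.003, -0.003, 0.22]},
    {"hand": 0, "xyz": [0.7, -6.5, -0.4], "delta_rot": [-0.005, -0.006, 0.31]},
    {"hand": 0, "xyz": [0.8, -7.5, -0.5], "delta_rot": [-0.006, -0.008, 0.343]},
    {"hand": 0, "xyz": [0.8, -7.5, -0.5], "delta_rot": [-0.006, -0.008, 0.343]},
    {"hand": 0, "xyz": [0.8, -7.5, -0.5], "delta_rot": [-0.006, -0.008, 0.343]},
    {"hand": 0, "xyz": [0.8, -7.5, -0.5], "delta_rot": [-0.006, -0.008, 0.343]},
  ],
)

```text
clock: 45.45
position: [552.5, -23.4, 219.9]
ee_rot: [-0.004, 1.0, 0.001, 0.002]
contact_force: [0.2, -0.3, -1.7]
gripper_width: 51.8
```

```bash
python3 - <<'E'
from h import *
go([551.2,-25,80.5],180)
E
```

```text
t45.45 pos [552.5 -23.4 219.9] yaw -179.5 w51.8 -> xyz cm [0.17, -0.17, 13.94] rot [0.001, 0.003, 0.008] rows>=3.3
```

Emit:
apply_moves(
  steps=[
    {"hand": 0, "xyz": [0.1, -0.1, 2.5], "delta_rot": [0, 0, 0]},
    {"hand": 0, "xyz": [0.2, -0.1, 5.5], "delta_rot": [0, 0.002, 0]},
    {"hand": 0, "xyz": [0.2, -0.1, 8.5], "delta_rot": [0, 0.002, 0]},
    {"hand": 0, "xyz": [0.2, -0.1, 11], "delta_rot": [0, 0.002, 0]},
    {"hand": 0, "xyz": [0.2, -0.1, 12.5], "delta_rot": [0, 0.002, 0]},
    {"hand": 0, "xyz": [0.2, -0.1, 13.3], "delta_rot": [0, 0.002, 0]},
    {"hand": 0, "xyz": [0.2, -0.1, 13.6], "delta_rot": [0, 0.002, 0]},
    {"hand": 0, "xyz": [0.2, -0.1, 13.8], "delta_rot": [0, 0.002, 0]},
    {"hand": 0, "xyz": [0.2, -0.1, 13.9], "delta_rot": [0, 0.002, 0]},
    {"hand": 0, "xyz": [0.2, -0.1, 13.9], "delta_rot": [0, 0.002, 0]},
    {"hand": 0, "xyz": [0.2, -0.1, 13.9], "delta_rot": [0, 0.002, 0]},
  ],
)

```text
clock: 46.37
position: [552.3, -24.7, 82.9]
ee_rot: [-0.004, 1.0, 0.001, 0.002]
contact_force: [0.2, -0.0, -1.5]
gripper_width: 51.5
```

Emit:
apply_moves(
  steps=[
    {"hand": 0, "xyz": [0, 0, 0.1], "delta_rot": [0, 0, 0]},
    {"hand": 0, "xyz": [0, 0, 0.2], "delta_rot": [0, 0, 0]},
    {"hand": 0, "xyz": [0, 0, 0.3], "delta_rot": [0, 0, 0]},
    {"hand": 0, "xyz": [0, 0, 0.4], "delta_rot": [0, 0, 0]},
    {"hand": 0, "xyz": [0, 0, 0.4], "delta_rot": [0, 0, 0]},
    {"hand": 0, "xyz": [0, 0, 0.4], "delta_rot": [0, 0, 0]},
  ],
)

```text
clock: 46.87
position: [551.8, -24.9, 78.9]
ee_rot: [-0.004, 1.0, 0.0, 0.002]
contact_force: [-2.8, 0.1, 5.6]
gripper_width: 51.6
```

Contact at 78.9 as predicted. Release and rise.

Emit:
apply_moves(
  steps=[
    {"hand": 1, "xyz": [0, 0, 0], "delta_rot": [0, 0, 0]},
    {"hand": 1, "xyz": [0, 0, 0], "delta_rot": [0, 0, 0]},
    {"hand": 1, "xyz": [0, 0, 0], "delta_rot": [0, 0, 0]},
    {"hand": 1, "xyz": [0, 0, 0], "delta_rot": [0, 0, 0]},
    {"hand": 1, "xyz": [0, 0, -1], "delta_rot": [0, 0, 0]},
    {"hand": 1, "xyz": [0, 0, -3], "delta_rot": [0, 0, 0]},
    {"hand": 1, "xyz": [0, 0, -6], "delta_rot": [0, 0, 0]},
    {"hand": 1, "xyz": [0, 0, -9], "delta_rot": [0, 0, 0]},
    {"hand": 1, "xyz": [0, 0, -12], "delta_rot": [0, 0, 0]},
    {"hand": 1, "xyz": [0, 0, -12], "delta_rot": [0, 0, 0]},
    {"hand": 1, "xyz": [0, 0, -12], "delta_rot": [0, 0, 0]},
  ],
)

```text
clock: 47.78
position: [552.4, -24.8, 200.7]
ee_rot: [-0.003, 1.0, 0.001, 0.004]
contact_force: [-0.2, -0.3, -0.9]
gripper_width: 85.5
```

```bash
python3 - <<'E'
from h import *
go([556,346,190],279.5)
E
```

```text
t47.78 pos [552.4 -24.8 200.7] yaw -179.6 w85.5 -> xyz cm [-0.61, 37.08, 1.16] rot [-0.006, 0.008, -1.73] rows>=13.8
```

Emit:
apply_moves(
  steps=[
    {"hand": 1, "xyz": [0, 2, 0], "delta_rot": [0, 0, -0.1]},
    {"hand": 1, "xyz": [-0.1, 4.5, 0], "delta_rot": [0, 0, -0.21]},
    {"hand": 1, "xyz": [-0.1, 7, 0], "delta_rot": [0, 0, -0.33]},
    {"hand": 1, "xyz": [-0.2, 9.6, 0], "delta_rot": [-0.001, 0.001, -0.45]},
    {"hand": 1, "xyz": [-0.2, 12.2, 0], "delta_rot": [-0.002, 0.002, -0.57]},
    {"hand": 1, "xyz": [-0.3, 14.8, 0], "delta_rot": [-0.003, 0.003, -0.69]},
    {"hand": 1, "xyz": [-0.3, 17.4, 0], "delta_rot": [-0.004, 0.004, -0.81]},
    {"hand": 1, "xyz": [-0.4, 20, 0], "delta_rot": [-0.004, 0.004, -0.93]},
    {"hand": 1, "xyz": [-0.4, 22.6, 0], "delta_rot": [-0.005, 0.005, -1.05]},
    {"hand": 1, "xyz": [-0.5, 25.2, 0], "delta_rot": [-0.006, 0.006, -1.17]},
    {"hand": 1, "xyz": [-0.5, 27.8, 0], "delta_rot": [-0.006, 0.007, -1.29]},
    {"hand": 1, "xyz": [-0.6, 30, 0], "delta_rot": [-0.006, 0.008, -1.4]},
  ],
)

```text
clock: 48.78
position: [554.4, 276.3, 196.8]
ee_rot: [-0.649, 0.761, 0.002, -0.004]
contact_force: [-0.2, -0.3, -0.6]
gripper_width: 85.4
```

```bash
python3 - <<'E'
from h import *
go([556,346,155],279.5)
E
```

```text
t48.78 pos [554.4 276.3 196.8] yaw -99.0 w85.4 -> xyz cm [-6.92, 0.9, 4.17] rot [0.009, -0.001, -0.323] rows>=2.6
```

Emit:
apply_moves(
  steps=[
    {"hand": 1, "xyz": [-2.2, 0.3, 0.5], "delta_rot": [0.002, 0, -0.11]},
    {"hand": 1, "xyz": [-4.5, 0.6, 1.5], "delta_rot": [0.005, 0, -0.22]},
    {"hand": 1, "xyz": [-6.9, 0.9, 3], "delta_rot": [0.009, -0.001, -0.323]},
    {"hand": 1, "xyz": [-6.9, 0.9, 4.2], "delta_rot": [0.009, -0.001, -0.323]},
    {"hand": 1, "xyz": [-6.9, 0.9, 4.2], "delta_rot": [0.009, -0.001, -0.323]},
    {"hand": 1, "xyz": [-6.9, 0.9, 4.2], "delta_rot": [0.009, -0.001, -0.323]},
    {"hand": 1, "xyz": [-6.9, 0.9, 4.2], "delta_rot": [0.009, -0.001, -0.323]},
  ],
)

```text
clock: 49.37
position: [557.6, 343.8, 156.3]
ee_rot: [0.761, -0.649, 0.001, -0.001]
contact_force: [0.4, 0.4, 0.7]
gripper_width: 85.1
```

```bash
python3 - <<'E'
from h import *
go([556,345.8,65.5],279.1)
p=get_image("wrist");cv2.imwrite("pics/w19.png",p["frame"]);print(proj(p,[556,345.8,85]))
E
```

```text
t49.37 pos [557.6 343.8 156.3] yaw -80.9 w85.1 -> xyz cm [-0.22, 0.15, 9.08] rot [-0.003, 0.0, -0.001] rows>=2.2
[274.74817252 235.61888378]
```

View pics/w19.png

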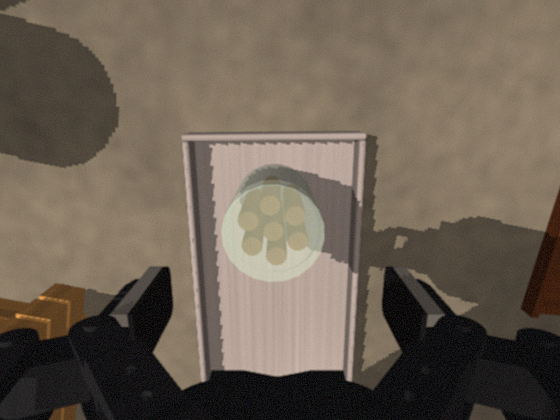

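Jar at (273,231), close to the prediction. Descend, grip and lift.

Emit:
apply_moves(
  steps=[
    {"hand": 1, "xyz": [-0.2, 0.1, 2.5], "delta_rot": [0, 0, 0]},
    {"hand": 1, "xyz": [-0.3, 0.1, 5.5], "delta_rot": [0, 0, 0]},
    {"hand": 1, "xyz": [-0.3, 0.1, 7.8], "delta_rot": [0, 0, 0]},
    {"hand": 1, "xyz": [-0.3, 0.1, 9.1], "delta_rot": [0, 0, 0]},
    {"hand": 1, "xyz": [-0.3, 0.1, 9.1], "delta_rot": [0, 0, 0]},
    {"hand": 0, "xyz": [-0.3, 0.1, 9.1], "delta_rot": [0, 0, 0]},
    {"hand": 0, "xyz": [-0.3, 0.1, 9.1], "delta_rot": [0, 0, 0]},
    {"hand": 0, "xyz": [-0.3, 0.1, 9.1], "delta_rot": [0, 0, 0]},
    {"hand": 0, "xyz": [-0.3, 0.1, 9.1], "delta_rot": [0, 0, 0]},
    {"hand": 0, "xyz": [-0.3, 0.1, 9.1], "delta_rot": [0, 0, 0]},
    {"hand": 0, "xyz": [-0.3, 0.1, 9.1], "delta_rot": [0, 0, 0]},
    {"hand": 0, "xyz": [-0.3, 0.1, 9.1], "delta_rot": [0, 0, 0]},
  ],
)

```text
clock: 50.42
position: [557.5, 348.2, 67.8]
ee_rot: [0.761, -0.648, 0.001, -0.003]
contact_force: [0.1, 0.1, 6.6]
gripper_width: 58.7
```

Emit:
apply_moves(
  steps=[
    {"hand": 0, "xyz": [0, 0, 0], "delta_rot": [0, 0, 0]},
    {"hand": 0, "xyz": [0, 0, -2], "delta_rot": [0, 0, 0]},
    {"hand": 0, "xyz": [0, 0, -5], "delta_rot": [0, 0, 0]},
    {"hand": 0, "xyz": [0, 0, -8], "delta_rot": [0, 0, 0]},
    {"hand": 0, "xyz": [0, 0, -11], "delta_rot": [0, 0, 0]},
    {"hand": 0, "xyz": [0, 0, -13], "delta_rot": [0, 0, 0]},
    {"hand": 0, "xyz": [0, 0, -14], "delta_rot": [0, 0, 0]},
    {"hand": 0, "xyz": [0, 0, -14], "delta_rot": [0, 0, 0]},
  ],
)

```text
clock: 51.08
position: [556.3, 348.0, 207.8]
ee_rot: [0.761, -0.649, 0.001, -0.004]
contact_force: [0.7, -0.8, -1.9]
gripper_width: 58.8
```

```bash
python3 - <<'E'
from h import *
go([544.8,54.8,205],180)
E
```

```text
t51.08 pos [556.3 348.  207.8] yaw -80.9 w58.8 -> xyz cm [28.76, 5.79, 0.12] rot [-0.001, 0.009, 1.73] rows>=13.8
```

Emit:
apply_moves(
  steps=[
    {"hand": 0, "xyz": [1.5, 0.3, 0], "delta_rot": [0, 0, 0.08]},
    {"hand": 0, "xyz": [3.4, 0.7, 0], "delta_rot": [0, 0, 0.19]},
    {"hand": 0, "xyz": [5.4, 1.1, 0], "delta_rot": [0, 0.001, 0.31]},
    {"hand": 0, "xyz": [7.4, 1.5, 0], "delta_rot": [0, 0.002, 0.43]},
    {"hand": 0, "xyz": [9.4, 1.9, 0], "delta_rot": [0, 0.003, 0.55]},
    {"hand": 0, "xyz": [11.4, 2.3, 0], "delta_rot": [0, 0.004, 0.67]},
    {"hand": 0, "xyz": [13.4, 2.7, 0], "delta_rot": [0, 0.005, 0.79]},
    {"hand": 0, "xyz": [15.4, 3.1, 0], "delta_rot": [0, 0.006, 0.91]},
    {"hand": 0, "xyz": [17.4, 3.5, 0], "delta_rot": [0, 0.007, 1.03]},
    {"hand": 0, "xyz": [19.4, 3.9, 0], "delta_rot": [0, 0.008, 1.15]},
    {"hand": 0, "xyz": [21.4, 4.3, 0], "delta_rot": [0, 0.009, 1.27]},
    {"hand": 0, "xyz": [23, 4.6, 0], "delta_rot": [0, 0.009, 1.38]},
  ],
)

```text
clock: 52.08
position: [545.1, 111.2, 202.2]
ee_rot: [-0.171, 0.985, -0.003, -0.004]
contact_force: [0.7, -0.0, -1.7]
gripper_width: 59.0
```

```bash
python3 - <<'E'
from h import *
go([544.8,54.8,205],180)
E
```

```text
t52.08 pos [545.1 111.2 202.2] yaw -160.3 w59.0 -> xyz cm [1.93, -5.3, -0.24] rot [-0.006, -0.008, 0.343] rows>=2.7
```

Emit:
apply_moves(
  steps=[
    {"hand": 0, "xyz": [0.6, -1.6, 0], "delta_rot": [-0.001, -0.001, 0.11]},
    {"hand": 0, "xyz": [1.2, -3.3, -0.1], "delta_rot": [-0.003, -0.003, 0.22]},
    {"hand": 0, "xyz": [1.7, -4.7, -0.2], "delta_rot": [-0.005, -0.006, 0.31]},
    {"hand": 0, "xyz": [1.9, -5.4, -0.3], "delta_rot": [-0.006, -0.008, 0.343]},
    {"hand": 0, "xyz": [1.9, -5.4, -0.3], "delta_rot": [-0.006, -0.008, 0.343]},
    {"hand": 0, "xyz": [1.9, -5.4, -0.3], "delta_rot": [-0.006, -0.008, 0.343]},
    {"hand": 0, "xyz": [1.9, -5.4, -0.3], "delta_rot": [-0.006, -0.008, 0.343]},
  ],
)

```text
clock: 52.67
position: [547.3, 56.2, 207.4]
ee_rot: [-0.004, 1.0, 0.001, 0.002]
contact_force: [1.3, 0.2, -2.7]
gripper_width: 58.8
```

```bash
python3 - <<'E'
from h import *
go([544.8,54.8,70.5],180)
E
```

```text
t52.67 pos [547.3  56.2 207.4] yaw -179.5 w58.8 -> xyz cm [0.31, -0.16, 13.69] rot [0.001, 0.004, 0.009] rows>=3.3
```

Emit:
apply_moves(
  steps=[
    {"hand": 0, "xyz": [0.1, -0.1, 2.5], "delta_rot": [0, 0.002, 0]},
    {"hand": 0, "xyz": [0.2, -0.1, 5.5], "delta_rot": [0, 0.003, 0]},
    {"hand": 0, "xyz": [0.3, -0.1, 8.5], "delta_rot": [0, 0.003, 0]},
    {"hand": 0, "xyz": [0.3, -0.1, 11], "delta_rot": [0, 0.003, 0]},
    {"hand": 0, "xyz": [0.3, -0.1, 12.4], "delta_rot": [0, 0.003, 0]},
    {"hand": 0, "xyz": [0.3, -0.1, 13.1], "delta_rot": [0, 0.003, 0]},
    {"hand": 0, "xyz": [0.3, -0.1, 13.4], "delta_rot": [0, 0.003, 0]},
    {"hand": 0, "xyz": [0.3, -0.1, 13.6], "delta_rot": [0, 0.003, 0]},
    {"hand": 0, "xyz": [0.3, -0.1, 13.7], "delta_rot": [0, 0.003, 0]},
    {"hand": 0, "xyz": [0.3, -0.1, 13.7], "delta_rot": [0, 0.003, 0]},
    {"hand": 0, "xyz": [0.3, -0.1, 13.7], "delta_rot": [0, 0.003, 0]},
  ],
)

```text
clock: 53.58
position: [545.8, 55.2, 72.2]
ee_rot: [-0.004, 1.0, 0.001, 0.002]
contact_force: [-0.4, 0.3, -2.3]
gripper_width: 58.7
```

Emit:
apply_moves(
  steps=[
    {"hand": 0, "xyz": [0, 0, 0.1], "delta_rot": [0, 0, 0]},
    {"hand": 0, "xyz": [0, 0, 0.2], "delta_rot": [0, 0, 0]},
    {"hand": 0, "xyz": [0, 0, 0.3], "delta_rot": [0, 0, 0]},
    {"hand": 0, "xyz": [0, 0, 0.35], "delta_rot": [0, 0, 0]},
    {"hand": 0, "xyz": [0, 0, 0.35], "delta_rot": [0, 0, 0]},
    {"hand": 0, "xyz": [0, 0, 0.35], "delta_rot": [0, 0, 0]},
  ],
)

```text
clock: 54.08
position: [545.4, 55.1, 68.9]
ee_rot: [-0.004, 1.0, 0.001, 0.001]
contact_force: [-2.5, 1.9, 6.0]
gripper_width: 59.2
```

Emit:
apply_moves(
  steps=[
    {"hand": 1, "xyz": [0, 0, 0], "delta_rot": [0, 0, 0]},
    {"hand": 1, "xyz": [0, 0, 0], "delta_rot": [0, 0, 0]},
    {"hand": 1, "xyz": [0, 0, 0], "delta_rot": [0, 0, 0]},
    {"hand": 1, "xyz": [0, 0, 0], "delta_rot": [0, 0, 0]},
    {"hand": 1, "xyz": [0, 0, -1], "delta_rot": [0, 0, 0]},
    {"hand": 1, "xyz": [0, 0, -4], "delta_rot": [0, 0, 0]},
    {"hand": 1, "xyz": [0, 0, -8], "delta_rot": [0, 0, 0]},
    {"hand": 1, "xyz": [0, 0, -12], "delta_rot": [0, 0, 0]},
    {"hand": 1, "xyz": [0, 0, -16], "delta_rot": [0, 0, 0]},
    {"hand": 1, "xyz": [0, 0, -20], "delta_rot": [0, 0, 0]},
    {"hand": 1, "xyz": [0, 0, -20], "delta_rot": [0, 0, 0]},
    {"hand": 1, "xyz": [0, 0, -20], "delta_rot": [0, 0, 0]},
  ],
)

```text
clock: 55.08
position: [545.8, 54.9, 271.5]
ee_rot: [-0.004, 1.0, 0.002, 0.005]
contact_force: [-0.1, 0.8, -1.5]
gripper_width: 85.6
```

```bash
python3 - <<'E'
from h import *
obj={"canister":(552,-108.5,21,118),"tin":(551,-24.5,19,101),"jar":(544.4,54.5,30,86)}
for n,(x0,y0,w,h) in {"scene":(100,150,280,140),"side":(190,130,220,160)}.items():
    p=get_image(n);k=2.8
    f=cv2.resize(p["frame"][y0:y0+h,x0:x0+w],None,fx=k,fy=k,interpolation=cv2.INTER_CUBIC)
    for (x,y,r,z) in obj.values():
      for zz in (z,6):
        t=np.linspace(0,2*np.pi,60);q=proj(p,np.c_[x+r*np.cos(t),y+r*np.sin(t),np.full(60,zz)])
        cv2.polylines(f,[((q-[x0,y0]+.5)*k).astype(int)],True,(0,255,0),1)
    cv2.imwrite(f"pics/{n}_end.png",f)
    for l in ["peg_jar","tin","canister","embedder","end_bar","lug"]:
        print(n,l,[(np.round(r["xyz"]).tolist(),round(r["confidence"],2)) for r in nets.pinpoint(p,l)][:2])
E
```

```text
scene peg_jar [([545.0, 55.0, 6.0], 0.78)]
scene tin [([546.0, -25.0, 8.0], 0.84)]
scene canister [([626.0, -249.0, 0.0], 0.9), ([553.0, -109.0, 5.0], 0.86)]
scene embedder [([476.0, -311.0, 21.0], 0.91)]
scene end_bar [([405.0, -41.0, -4.0], 0.92)]
scene lug [([382.0, 179.0, -2.0], 0.46)]
side peg_jar [([544.0, 56.0, 4.0], 0.76)]
side tin [([548.0, -23.0, 5.0], 0.56)]
side canister [([550.0, -111.0, 6.0], 0.87), ([708.0, -230.0, 0.0], 0.8)]
side embedder [([472.0, -313.0, 21.0], 0.86)]
side end_bar [([409.0, -42.0, -1.0], 0.61)]
side lug [([380.0, 179.0, -5.0], 0.62), ([545.0, -23.0, 7.0], 0.19)]
```

View pics/scene_end.png

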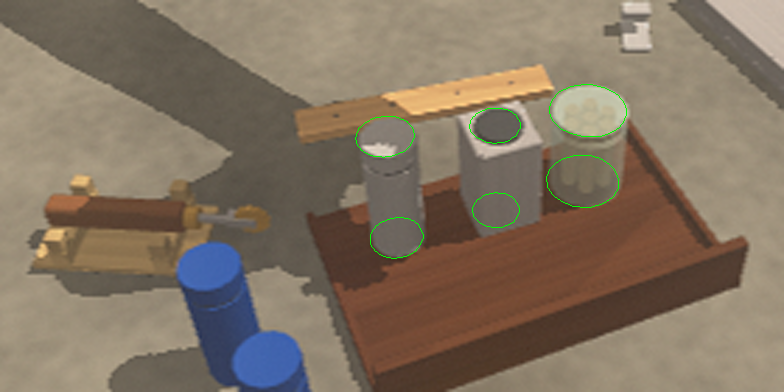

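View pics/side_end.png

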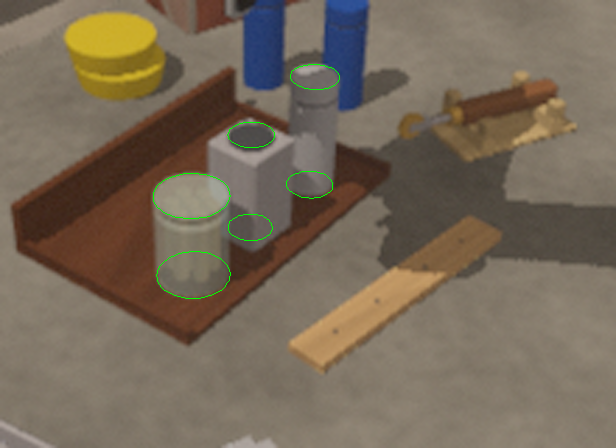

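All three containers sit on their start overlays within about 2 mm, the embedder is in both notches, and the bar and lug have not moved. Handing in.

```bash
python3 -c "
from bench import workorder
print(workorder.job_done())"
```

```text
the job is handed in; nothing more can be done
None
```

The job is handed in at about 55 s of the 147 s allowed; it reports no verdict. The jar, tin and canister went into the side tray, the embedder went into the cradle's notches, and the three containers went back to their starting spots in the stall.

| Item | Last check (scene and side cameras) |
|---|---|
| Jar, tin, canister | Upright, on the outlines marked at their starting positions, within about 2 mm by eye. The networks read 1–5 mm from my start estimates. |
| Embedder | In both notches, origin about (472–476, -311 to -313, 21) mm. The cradle's middle measured about (475, -310). |
| Cedar end bar | Not touched. Readings are 1–4 mm from the first ones. |
| Aluminium lug | Not touched. Readings are 3–5 mm from the first ones. |
| Gripper | Open and about 165 mm above the jar, touching nothing. |

- **Grasps:** no grasp slipped. At every set-down I released only once the force reading showed contact.
- **Disagreements:** the networks also offered the blue look-alikes as the canister, and I rejected those. The scene camera put the tin 5 mm off in x, but the overlay and the side camera did not support that.

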